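# Sort raw clay figures into their drying trays

### The job

Sort the five raw clay pieces by kind: stand both kneeling figures in the small black slatted crate, both sheep in the low plywood tray, and the water jar in the round metal pan. Set each one down gently, upright on the floor of its own container, and do not drop any or knock any over: the clay is unfired.

Things in the scene. Friction and masses are not known exactly. Their poses are not given: they have to be found in the camera images.
- figure_a_center (a point): Raw clay kneeling figure, one of two alike: upright round torso 31 mm across, ball head, small forearms in front, folded legs, on a round base 54 mm across, 5 mm thick; 82 mm tall, about 150 g. This point is on the torso axis at half its height (41 mm above its underside); z up, x the way it faces. Grip the torso here or a little higher, best across y.
- figure_b_center (a point): Raw clay kneeling figure, one of two alike: upright round torso 31 mm across, ball head, small forearms in front, folded legs, on a round base 54 mm across, 5 mm thick; 82 mm tall, about 150 g. This point is on the torso axis at half its height (41 mm above its underside); z up, x the way it faces. Grip the torso here or a little higher, best across y.
- sheep_a_center (a point): Raw clay sheep, one of two alike, on a flat base 62 x 34 x 4 mm (long along x); body 44 long, 28 mm wide, from 14 to 40 mm above the underside, head at +x, highest point 51 mm; about 100 g. This point is 26 mm above its underside (half its height), over the middle of the base; the body middle is 4 mm nearer the tail. z up, x to the head. Grip the body across y.
- sheep_b_center (a point): Raw clay sheep, one of two alike, on a flat base 62 x 34 x 4 mm (long along x); body 44 long, 28 mm wide, from 14 to 40 mm above the underside, head at +x, highest point 51 mm; about 100 g. This point is 26 mm above its underside (half its height), over the middle of the base; the body middle is 4 mm nearer the tail. z up, x to the head. Grip the body across y.
- jar_center (a point): Raw clay water jar (only one): round, foot 36 mm across, belly 48 mm across from 18 to 38 mm above the underside, narrow neck, flared mouth 36 mm, two small ear handles along its y; 62 mm tall, about 120 g. This point is on its axis at half its height (31 mm above its underside); z up. Grip the belly, best across x. All clay pieces are plain terracotta.
- crate: Small black plastic slatted crate, place of the kneeling figures, fixed: outside 120 (its x) by 170 mm (its y), 40 mm high, walls 5 mm, inside floor 5 mm above the origin. Origin: centre of its underside, z up. (The bigger crates at the sides of the table, and the finished grey or blue figures, are not part of the job.)
- tray: Low open plywood tray with a rim, place of the sheep, fixed: outside 120 (its x) by 170 mm (its y), 14 mm high, walls 5 mm, inside floor 5 mm above the origin. Origin: centre of its underside, z up. (Loose clutter lying among the clay pieces and trays is flat, under 10 mm high.)
- pan: Round shallow aluminium pan, place of the water jar, fixed: 140 mm across at the rim, 18 mm high, wall 3 mm, flat inside floor about 126 mm across and 4 mm above the origin. Origin: centre of its underside, z up.
Not all that is in view belongs to the job. What is shaped like the part that bears sheep_a_center but purple or yellow is not meant.

How it is judged:
By the outcome, as a careful person would: the job done as asked, in the order asked, and still so for the second after the job is handed in, with the robot touching nothing.
It also fails if it takes over 128 s, if anything falls off the work surface, if the arm or the gripper's body presses on something with over 40 N, if the wrist force passes 120 N, or if a joint passes its speed limit or range.

### The arm

A 6-joint arm with a two-finger parallel gripper is mounted at the origin on the work surface. World frame = base frame: x ahead of the robot, y to its left, z up, the work surface at z = 0. Lengths are in m, angles in rad, forces in N, time in s.
With the tool pointing down it reaches from about 0.375 to 0.9 m from the base axis. Payload 3.1 kg.
Tool frame: the origin (TCP) lies at the very end of the fingers, on their centre line; the grasp point (between the pads) lies 19 mm behind it; z points along the fingers, y is the line along which they close (so a half turn about z gives the same grasp; the last joint's range is limited). The gripper opens to 87 mm and grips with 3 to 60 N. Pads are 19 mm wide; open, the fingers measure 117 mm over their backs; the gripper's body (75 mm by 190 mm) begins 51 mm behind the grasp point.
Start: joints at [1.006, 0.527, 1.433, -0, 1.181, -0.178], TCP at [0.236, 0.579, 0.223] pointing down, gripper open.
Joint ranges: [-3.08, 3.08], [-0.75, 2.2], [0.22, 2.44], [-1.43, 4.57], [0, 2.65], [-2.85, 2.85]. Speed limits (rad/s): [2.79, 2.79, 3.14, 3.14, 3.14, 3.14].

### API

Orientations are given as a unit quaternion [x, y, z, w].
In Python, from rig import robot gives the robot as it stands. The module is installed in compiled form; this text tells all that it offers.
- The arm moves only by the tool servo_tool, never from a script. Its argument "rows" is one flat list of numbers, 5 for each row, row after row: the closure, from -1 (fully open) to 1 (shut), so that 0 is half open, then the shift along the tool's x, y, z in m, then the turn about the tool's z in degrees. A call has 1 to 5 rows; each row shifts and turns the commanded pose from where the row before left it, along the tool's axes as they then stand; what a row does not reach is not made up. A row lasts 1/12 s, in which the tool goes at most 41.7 mm and 7.16 degrees, less where a joint would pass 70% of its speed; a pose out of reach is approached as far as the arm can. A call with a gripper value outside its range is refused whole. The fingers move at their own pace and stop on an object; "newtons" is the grip in N (left out, the last holds). Time passes only in rows, so rows that do not move let the fingers close. It gives the time, the measured TCP pose, the force, the opening and the grip force at its end, in the units of the state.
- robot.get_obs(): the state, without advancing time (a new reading comes with each control period).
- robot.camera(name): name is "side" or "top" or "wrist"; returns a dict with "pixels" (420x560x3 uint8, red, green, blue), "intrinsics" (3x3 intrinsics, pixels), "rvec" (rotation vector, rad) and "tvec" (3), from world to camera coordinates, as OpenCV has them; the wrist camera has in their place "mount" (4x4, takes a point from camera to tool coordinates, whose origin is the TCP and whose axes are the flange's). Camera axes: x right, y down, z forward; pixel columns grow to the right and rows downward; lengths in m; the calibration is good to about 2 mm. A picture is of the moment at which its call begins: read the wrist's pose just before it. There is no depth.
- robot.hand_in(): hands the job in; it is judged then, once.
Trained networks look in a picture, given as the dict that the camera call returned (one of the last four; its "shot" number tells which), for a name from the list of things; names that differ only in an ending like _2 or _b are one class to them, and where a whole thing is asked for, a point or a joint stands for the part that bears it (a point fixed in the world has none). Each returns a list of dicts, best first, with "score" (0 to 1); they miss things now and then, are a little off and sometimes report something else, mostly with a low value. They report only what shows in the picture. A call takes as long as a camera call. They do not tell look-alikes from the thing itself.
- robot.spot_in(picture, query): "at" ([x, y, z] in m, in world coordinates, good to about 4 mm: the middle of the surface that is visible of it).
- robot.outline_of(picture, query): "region" (420x560 bool, what is visible of it).
- robot.place_of(picture, query): "at" ([x, y, z] in m, in world coordinates, good to about 4 mm: a listed point, or the origin of a listed thing).
The state is a dict: "time": time; "q": joint angles; "joint_velocities": joint speeds; "joint_torque": joint torques, N m; "position": TCP position; "tool_rot": TCP orientation; "ft_force": force on the tool from outside, world axes, zero at the start; "moment": the same for the moment, N m; "grip_width": finger opening in m; "grip_force": force on a finger pad.
Only numpy, scipy, OpenCV 4.12 (cv2) and the standard library are available. Lean on these libraries where they do the work, as an engineer would, in place of code of your own. Each camera call takes 0.05 s, during which the arm holds its last target. There are 200 camera calls.

## Working session

There is one attempt and no reset: what is moved stays moved. The work goes in short steps, Python scripts to look and compute and a tool call to move; the robot and the scene stay as the last step left them, time stands still between calls to the robot, and variables do not carry over. Pictures are saved under pics/ and viewed, at most 14 in all, crops included, and the job is handed in when it is done.

Besides the shell and the picture viewer there is one more tool, called as a command line: name --argument value ..., lists and objects as JSON in quotes. servo_tool: Moves the arm, as the interface text tells. Its arguments: {"type":"object","properties":{"rows":{"type":"array","items":{"type":"number"}},"newtons":{"type":"number"}},"required":["rows"]}

```bash
mkdir -p pics; cat > h.py <<'E'
import numpy as np, cv2
from rig import robot
from scipy.spatial.transform import Rotation as R
def save(p,n): cv2.imwrite(f'pics/{n}.png',p['pixels'][:,:,::-1])
def ray(p,uv,z):
    Rm=cv2.Rodrigues(np.array(p['rvec'],float))[0];t=np.array(p['tvec'],float).ravel()
    d=Rm.T@np.linalg.solve(np.array(p['intrinsics']),[uv[0],uv[1],1.]);c=-Rm.T@t
    return c+d*(z-c[2])/d[2]
def proj(p,X):
    return cv2.projectPoints(np.array(X,float).reshape(-1,1,3),np.array(p['rvec'],float),np.array(p['tvec'],float),np.array(p['intrinsics'],float),None)[0].reshape(-1,2)
E
python3 - <<'E'
from h import *
o=robot.get_obs();print(o['time'],o['position'],o['tool_rot'],o['grip_width'])
for n in('top','side'):
    p=robot.camera(n);save(p,n+'0')
    for q in('figure_a_center','sheep_a_center','jar_center','crate','tray','pan'):
        for d in robot.place_of(p,q):print(n,q,round(d['score'],2),np.round(d['at'],3),np.round(proj(p,d['at'])[0]))
E
```

```text
0.0 [0.23538785 0.57818421 0.2215586 ] [ 1.92223795e-01  9.81350499e-01 -1.02599814e-03 -3.96519386e-04] 0.08682534419632848
top figure_a_center 0.75 [0.434 0.    0.042] [295. 237.]
top sheep_a_center 0.77 [0.316 0.472 0.03 ] [113. 296.]
top sheep_a_center 0.66 [0.288 0.363 0.028] [156. 304.]
top sheep_a_center 0.55 [0.456 0.157 0.03 ] [235. 233.]
top jar_center 0.68 [ 0.649 -0.199  0.035] [363. 154.]
top crate 0.87 [ 0.649 -0.003  0.002] [290. 163.]
top tray 0.75 [0.494 0.352 0.001] [163. 226.]
side figure_a_center 0.79 [ 0.439 -0.     0.042] [263. 227.]
side sheep_a_center 0.63 [0.457 0.161 0.027] [251. 192.]
side sheep_a_center 0.58 [0.319 0.472 0.026] [180. 141.]
side sheep_a_center 0.47 [0.287 0.362 0.027] [176. 163.]
side jar_center 0.81 [ 0.656 -0.198  0.029] [378. 267.]
side crate 0.91 [ 0.647 -0.002 -0.001] [339. 224.]
side tray 0.23 [0.457 0.16  0.027] [252. 193.]
side pan 0.85 [ 0.477 -0.347  0.002] [330. 345.]
side pan 0.15 [0.663 0.2   0.042] [317. 167.]
```

View pics/top0.png

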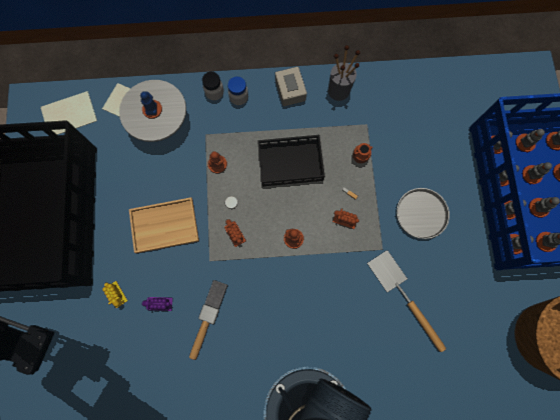

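View pics/side0.png

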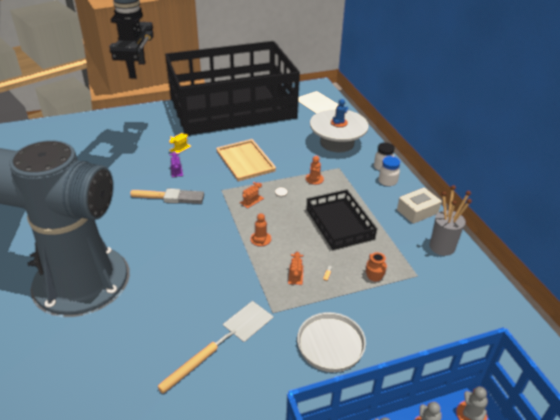

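The top view shows the tray at (163,226), the crate at (290,163), the pan at (422,214) and the jar at (363,152). The figures are at (217,162) and (294,238), and the terracotta sheep at (234,232) and (346,218). The purple and yellow sheep are decoys. Next I'll measure positions and headings.

```bash
python3 - <<'E'
from h import *
p=robot.camera('top');im=p['pixels']
px={'figb':((217,162),.041),'figa':((294,238),.041),'shA':((234,232),.026),'shB':((346,218),.026),'jar':((363,152),.031),'tray':((163,226),.01),'crate':((290,163),.02),'pan':((422,214),.01)}
hsv=cv2.cvtColor(im,cv2.COLOR_RGB2HSV)
tiles=[]
for n,((u,v),z) in px.items():
    print(n,np.round(ray(p,(u,v),z),3))
    if n in('figb','figa','shA','shB','jar'):
        m=np.zeros(im.shape[:2],np.uint8);m[v-22:v+22,u-22:u+22]=1
        ys,xs=np.nonzero(m&(hsv[...,0]<14)&(hsv[...,1]>140)&(hsv[...,2]>50))
        W=np.array([ray(p,(x,y),z)[:2] for x,y in zip(xs,ys)]);c=W.mean(0);w,V=np.linalg.eigh(np.cov((W-c).T))
        print('  cen',np.round(c,3),len(xs),'axis deg',np.round(np.degrees(np.arctan2(V[1,1],V[0,1]))),np.sqrt(w)*1e3)
        tiles.append(cv2.resize(im[v-22:v+22,u-22:u+22],(264,264),interpolation=cv2.INTER_CUBIC))
for q,cn in(('tray','tray'),('crate','crate'),('pan','pan')):
  for d in robot.outline_of(p,q)[:1]:
    cs=max(cv2.findContours(d['region'].astype(np.uint8),0,2)[0],key=cv2.contourArea)
    z={'tray':.014,'crate':.04,'pan':.018}[q]
    W=np.array([ray(p,c[0],z)[:2]*1000 for c in cs],np.float32);print(q,d['score'],cv2.minAreaRect(W))
s=robot.camera('side')['pixels']
t6=cv2.resize(s[210:254,240:284],(264,264),interpolation=cv2.INTER_CUBIC)
cv2.imwrite('pics/tiles.png',np.vstack([np.hstack(tiles[:3]),np.hstack(tiles[3:]+[t6])])[:,:,::-1])
E
```

```text
figb [0.651 0.195 0.041]
  cen [0.65  0.196] 255 axis deg -164.0 [12.35709926 15.37988572]
figa [0.431 0.004 0.041]
  cen [0.431 0.006] 273 axis deg -157.0 [12.62471314 13.21287065]
shA [0.46  0.159 0.026]
  cen [0.458 0.159] 278 axis deg -153.0 [ 8.54254275 19.34044079]
shB [ 0.477 -0.138  0.026]
  cen [ 0.477 -0.136] 285 axis deg 69.0 [10.46454192 17.11552096]
jar [ 0.657 -0.202  0.031]
  cen [ 0.655 -0.199] 190 axis deg 144.0 [12.48388528 13.73618332]
tray [0.492 0.349 0.01 ]
crate [ 0.642 -0.002  0.02 ]
pan [ 0.478 -0.345  0.01 ]
tray 0.74 ((494.46112060546875, 348.3309326171875), (122.20283508300781, 172.08734130859375), 7.344699859619141)
crate 0.15 ((474.75732421875, -133.93028259277344), (66.16455078125, 39.343902587890625), 66.11690521240234)
pan 0.74 ((479.7616271972656, -343.43695068359375), (133.63687133789062, 136.2875213623047), 71.67510986328125)
```

View pics/tiles.png

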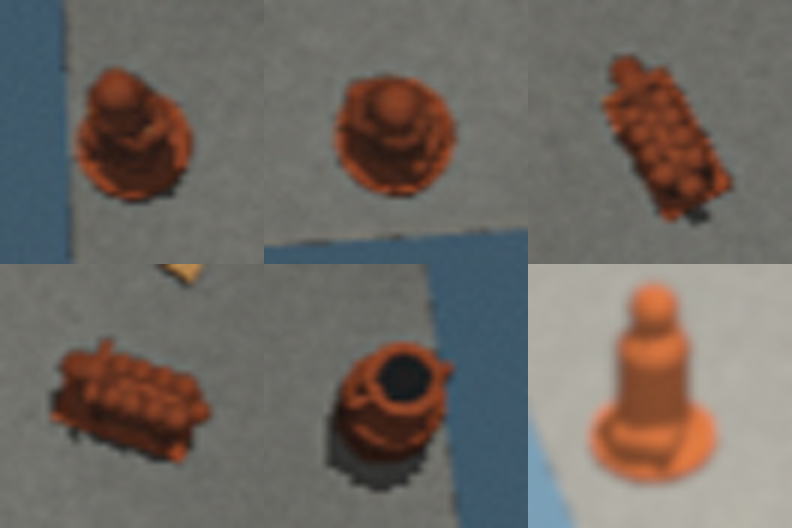

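```bash
cat >> h.py <<'E'
def go(x,y,z=None,yaw=None):
    o=robot.get_obs();P=np.array(o['position']);M=R.from_quat(o['tool_rot']).as_matrix()
    yw=np.degrees(np.arctan2(M[1,1],M[0,1]));t=0
    if yaw is not None:
        t=-((yaw-yw+90)%180-90)     # turn about tool z (down)
        M=M@R.from_euler('z',t,degrees=True).as_matrix()
    d=M.T@(np.array([x,y,P[2] if z is None else z])-P)
    print('t',round(o['time'],2),'pos',np.round(P,4),'yaw',round(yw,1),'q6',round(o['q'][5],2),'w',round(o['grip_width'],4),'| turn',round(t,1),'then shift mm',np.round(d*1e3,1))
def wray(p,o,uv,z):
    M=np.eye(4);M[:3,:3]=R.from_quat(o['tool_rot']).as_matrix();M[:3,3]=o['position'];T=M@np.array(p['mount'])
    d=T[:3,:3]@np.linalg.solve(np.array(p['intrinsics']),[uv[0],uv[1],1.]);c=T[:3,3];return c+d*(z-c[2])/d[2]
def wproj(p,o,X):
    M=np.eye(4);M[:3,:3]=R.from_quat(o['tool_rot']).as_matrix();M[:3,3]=o['position'];T=np.linalg.inv(M@np.array(p['mount']))
    q=np.array(p['intrinsics'])@(T[:3,:3]@np.array(X)+T[:3,3]);return q[:2]/q[2]
def look(q,name):
    o=robot.get_obs();p=robot.camera('wrist')
    if name: save(p,name)
    r=robot.place_of(p,q)
    for d in r: print(q,round(d['score'],2),np.round(d['at'],4),'px',np.round(wproj(p,o,d['at'])))
    return o,p,r
E
python3 - <<'E'
from h import *
go(.434,.003,.22)
p=robot.camera('wrist');print(np.round(p['mount'],3),p['intrinsics'])
p=robot.camera('top');im=p['pixels'];m=np.zeros((420,560),np.uint8);m[130:192,252:330]=(im[130:192,252:330].max(2)<45)
W=np.array([ray(p,(x,y),.03)[:2]*1000 for y,x in zip(*np.nonzero(m))],np.float32);print(cv2.minAreaRect(W))
E
```

```text
t 0.95 pos [0.2357 0.5788 0.2226] yaw 67.8 q6 -0.18 w 0.0869 | turn 0 then shift mm [-400.8 -458.5    2.6]
[[-0.001 -0.954 -0.3    0.083]
 [ 1.    -0.001  0.     0.   ]
 [-0.    -0.3    0.954 -0.162]
 [ 0.     0.     0.     1.   ]] [[361.64573107   0.         274.00482799]
 [  0.         361.64573107 209.0456464 ]
 [  0.           0.           1.        ]]
((645.7420654296875, -3.4347763061523438), (134.5727996826172, 169.7864990234375), 1.8421252965927124)
```

servo_tool --rows '[-1, -0.0267, -0.0305, 0, 0, -1, -0.0267, -0.0305, 0, 0, -1, -0.0267, -0.0305, 0, 0, -1, -0.0267, -0.0305, 0, 0, -1, -0.0267, -0.0305, 0, 0]'

```text
time: 1.47
position: [0.302, 0.3857, 0.2227]
tool_rot: [0.192, 0.981, 0.0, 0.0]
ft_force: [1.5, -0.9, 0.4]
grip_width: 0.0873
grip_force: 0.0
```

servo_tool --rows '[-1, -0.0267, -0.0305, 0, 0, -1, -0.0267, -0.0305, 0, 0, -1, -0.0267, -0.0305, 0, 0, -1, -0.0267, -0.0305, 0, 0, -1, -0.0267, -0.0305, 0, 0]'

```text
time: 1.88
position: [0.3683, 0.1939, 0.2229]
tool_rot: [0.192, 0.981, 0.0, 0.001]
ft_force: [1.4, 0.3, 0.2]
grip_width: 0.0871
grip_force: 0.0
```

servo_tool --rows '[-1, -0.0267, -0.0305, 0, 0, -1, -0.0267, -0.0305, 0, 0, -1, -0.0267, -0.0305, 0, 0, -1, -0.0267, -0.0305, 0, 0, -1, -0.0267, -0.0305, 0, 0]'

```text
time: 2.3
position: [0.4345, 0.0019, 0.2229]
tool_rot: [0.192, 0.981, 0.0, 0.0]
ft_force: [1.3, 0.6, 0.7]
grip_width: 0.087
grip_force: 0.0
```

servo_tool --rows '[-1, 0, 0, 0, 0, -1, 0, 0, 0, 0]'

```text
time: 2.47
position: [0.4351, 0.0019, 0.2227]
tool_rot: [0.195, 0.981, 0.0, 0.0]
ft_force: [0.0, -0.1, -0.3]
grip_width: 0.0873
grip_force: 0.0
```

```bash
python3 - <<'E'
from h import *
o,p,r=look('figure_a_center','w1')
look('sheep_a_center',None)
go(.434,.003,.22)
E
```

```text
figure_a_center 0.72 [0.4331 0.0008 0.039 ] px [272. 182.]
sheep_a_center 0.91 [0.4557 0.1566 0.0295] px [427. 145.]
t 2.67 pos [0.4331 0.0055 0.2224] yaw 68.0 q6 -1.43 w 0.0868 | turn 0 then shift mm [-1.8 -1.9  2.4]
```

View pics/w1.png

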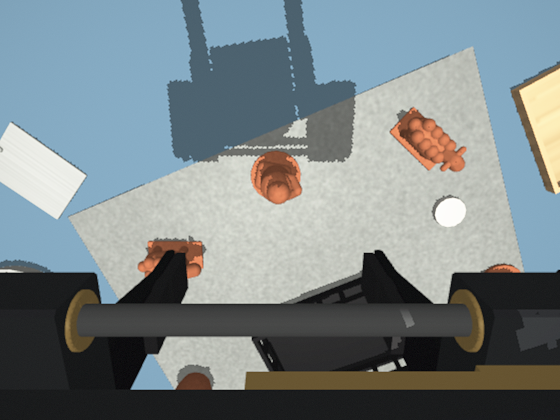

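The wrist view shows figure a at (276,178), sheep A at (430,140) and the crate at (330,330). I'll zoom in on the figure to find which way it faces.

```bash
python3 - <<'E'
from h import *
im=cv2.imread('pics/w1.png');cv2.imwrite('pics/w1z.png',cv2.resize(im[140:220,230:320],None,fx=6,fy=6,interpolation=cv2.INTER_CUBIC))
E
```

```text
(no output)
```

View pics/w1z.png

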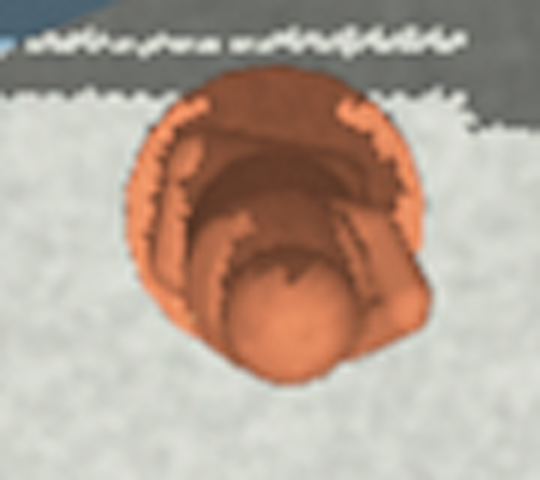

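```bash
python3 - <<'E'
from h import *
p=robot.camera('wrist');print(wray(p,robot.get_obs(),(275.8,175.2),.005))
go(.433,.001,.15,-22)
E
```

```text
[0.43257931 0.00810974 0.005     ]
t 2.72 pos [0.4332 0.0056 0.2225] yaw 68.0 q6 -1.43 w 0.0866 | turn 90.0 then shift mm [-4.3  1.6 72.5]
```

servo_tool --rows '[-1, 0, 0, 0, 7, -1, 0, 0, 0, 7, -1, 0, 0, 0, 7, -1, 0, 0, 0, 7, -1, 0, 0, 0, 7]'

```text
time: 3.13
position: [0.4335, 0.0056, 0.2226]
tool_rot: [0.48, 0.877, 0.0, -0.0]
ft_force: [-0.4, -0.3, 0.2]
grip_width: 0.0871
grip_force: 0.0
```

servo_tool --rows '[-1, 0, 0, 0, 7, -1, 0, 0, 0, 7, -1, 0, 0, 0, 7, -1, 0, 0, 0, 7, -1, 0, 0, 0, 7]'

```text
time: 3.55
position: [0.4335, 0.0056, 0.2226]
tool_rot: [0.721, 0.693, -0.0, -0.0]
ft_force: [0.4, -0.1, -0.3]
grip_width: 0.0868
grip_force: 0.0
```

servo_tool --rows '[-1, 0, 0, 0.02, 7, -1, 0, 0, 0.02, 7, -1, 0, 0, 0.02, 6, -1, 0, 0, 0, 0, -1, 0, 0, 0, 0]'

```text
time: 3.97
position: [0.433, 0.0053, 0.1622]
tool_rot: [0.828, 0.56, -0.001, -0.001]
ft_force: [0.2, -0.4, -0.2]
grip_width: 0.0871
grip_force: 0.0
```

```bash
python3 - <<'E'
from h import *
o,p,r=look('figure_a_center','w2')
im=cv2.imread('pics/w2.png');cv2.imwrite('pics/w2z.png',im[100:300,130:430])
go(.433,.001,.03)
E
```

```text
figure_a_center 0.97 [0.4322 0.0014 0.038 ] px [275. 206.]
t 4.07 pos [0.4346 0.0046 0.1634] yaw -22.0 q6 0.14 w 0.0866 | turn 0 then shift mm [ -3.9  -0.3 133.4]
```

View pics/w2z.png

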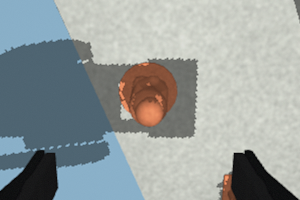

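```bash
python3 - <<'E'
from h import *
o=robot.get_obs();p=robot.camera('wrist');im=p['pixels']
print(wray(p,o,(278,189.5),.004))
cv2.imwrite('pics/w2y.png',cv2.resize(im[145:240,230:330],None,fx=5,fy=5,interpolation=cv2.INTER_CUBIC)[:,:,::-1])
E
```

```text
[0.43855278 0.00392255 0.004     ]
```

View pics/w2y.png

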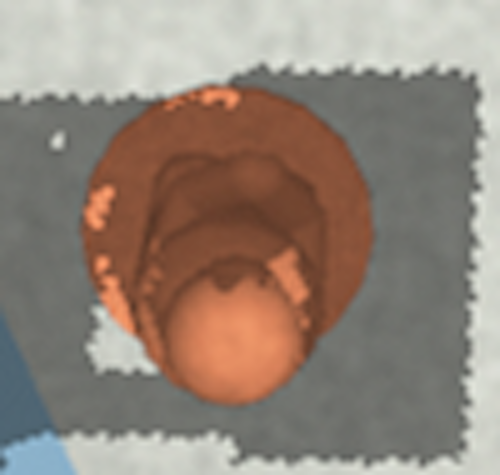

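The figure is centred laterally to within 2 mm, with its legs along the tool's x axis. I'll descend and grip.

servo_tool --rows '[-1, -0.001, 0.001, 0.03, 0, -1, -0.001, 0, 0.03, 0, -1, 0, 0, 0.03, 0, -1, 0, 0, 0.025, 0, -1, 0, 0, 0.016, 0]' --newtons 8

```text
time: 4.53
position: [0.4347, 0.0017, 0.0306]
tool_rot: [0.829, 0.559, 0.0, 0.0]
ft_force: [-0.3, 0.3, -0.5]
grip_width: 0.0869
grip_force: 0.0
```

servo_tool --rows '[-0.2, 0, 0, 0, 0, 0, 0, 0, 0, 0, 0.2, 0, 0, 0, 0, 0.35, 0, 0, 0, 0, 0.5, 0, 0, 0, 0]' --newtons 8

```text
time: 4.95
position: [0.4352, 0.0016, 0.0329]
tool_rot: [0.83, 0.558, 0.001, 0.001]
ft_force: [-0.1, 0.5, 0.6]
grip_width: 0.0615
grip_force: 0.0
```

servo_tool --rows '[0.6, 0, 0, 0, 0, 0.6, 0, 0, 0, 0, 0.6, 0, 0, 0, 0, 0.6, 0, 0, 0, 0]'

```text
time: 5.28
position: [0.4343, 0.0018, 0.0318]
tool_rot: [0.83, 0.558, 0.0, 0.0]
ft_force: [-0.4, 0.4, 0.3]
grip_width: 0.0347
grip_force: 0.0
```

servo_tool --rows '[0.6, 0, 0, 0, 0, 0.6, 0, 0, 0, 0, 0.6, 0, 0, 0, 0, 0.6, 0, 0, 0, 0]'

```text
time: 5.62
position: [0.4343, 0.0018, 0.0316]
tool_rot: [0.83, 0.558, 0.0, 0.0]
ft_force: [-0.1, 0.8, 2.6]
grip_width: 0.0297
grip_force: 8.0
```

servo_tool --rows '[0.6, 0, 0, -0.005, 0, 0.6, 0, 0, -0.01, 0, 0.6, 0, 0, -0.015, 0, 0.6, 0, 0, -0.015, 0, 0.6, 0, 0, 0, 0]'

```text
time: 6.03
position: [0.4353, 0.0016, 0.0783]
tool_rot: [0.83, 0.558, 0.001, 0.001]
ft_force: [0.3, 0.4, 0.1]
grip_width: 0.0299
grip_force: 8.0
```

```bash
python3 - <<'E'
from h import *
print(robot.get_obs()['ft_force'])
o,p,r=look('figure_a_center','w3')
go(.647,-.003,.13,3)
go(.647,-.003,.13,93)
c,s=np.cos(np.radians(2.5)),np.sin(np.radians(2.5))
for y in(.037,-.037):print(.647-s*y,-.003+c*y)
E
```

```text
[0.25922701 0.4156058  0.05526199]
figure_a_center 0.7 [0.4321 0.0021 0.0894] px [267. 283.]
t 6.13 pos [0.4345 0.0018 0.0768] yaw -22.2 q6 0.13 w 0.0294 | turn -25.2 then shift mm [-15.9 212.  -52.9]
t 6.13 pos [0.4345 0.0018 0.0768] yaw -22.2 q6 0.13 w 0.0294 | turn 64.8 then shift mm [212.   15.9 -52.9]
0.6453860826674825 0.03396478419852873
0.6486139173325175 -0.03996478419852874
```

servo_tool --rows '[0.6, 0, 0, -0.014, -6, 0.6, 0, 0, -0.014, -6, 0.6, 0, 0, -0.014, -6, 0.6, 0, 0, -0.011, -5, 0.6, 0, 0, 0, -2]'

```text
time: 6.55
position: [0.4348, 0.0017, 0.1302]
tool_rot: [0.688, 0.726, 0.0, 0.001]
ft_force: [0.8, 0.0, -1.6]
grip_width: 0.0299
grip_force: 8.0
```

```bash
python3 - <<'E'
from h import *
go(.648,-.039,.13,3)
E
```

```text
t 6.55 pos [0.4348 0.0017 0.1302] yaw 3.0 q6 -0.31 w 0.0299 | turn 0.0 then shift mm [-51.8 210.8   0.6]
```

servo_tool --rows '[0.6, -0.004, 0.015, 0, 0, 0.6, -0.006, 0.025, 0, 0, 0.6, -0.008, 0.033, 0, 0, 0.6, -0.008, 0.035, 0, 0, 0.6, -0.008, 0.035, 0, 0]'

```text
time: 6.97
position: [0.5791, -0.0251, 0.128]
tool_rot: [0.689, 0.724, -0.001, -0.001]
ft_force: [1.4, -0.7, -0.3]
grip_width: 0.0295
grip_force: 8.0
```

servo_tool --rows '[0.6, -0.008, 0.033, 0, 0, 0.6, -0.006, 0.022, 0, 0, 0.6, -0.004, 0.013, 0, 0, 0.6, 0, 0, 0, 0, 0.6, 0, 0, 0, 0]'

```text
time: 7.38
position: [0.6463, -0.0395, 0.1275]
tool_rot: [0.689, 0.724, -0.001, -0.002]
ft_force: [0.1, 0.0, -1.7]
grip_width: 0.0298
grip_force: 8.0
```

```bash
python3 - <<'E'
from h import *
o,p,r=look('crate','w4')
look('figure_a_center',None)
go(.648,-.039,.036,3)
for X in([.6+.007,-.083,.04],[.7,-.083,.04],[.588,.08,.04],[.648,-.039,.005]):print(wproj(p,o,X))
E
```

```text
crate 0.89 [ 0.6508 -0.005  -0.0017] px [282. 159.]
figure_a_center 0.87 [ 0.6448 -0.0377  0.1348] px [273. 275.]
t 7.58 pos [ 0.6457 -0.0391  0.129 ] yaw 2.8 q6 -0.28 w 0.0295 | turn -0.2 then shift mm [-0.1  2.5 93. ]
[219.87893156 266.89339304]
[341.67586583 272.46661009]
[190.56971641  29.73872706]
[276.4810695  201.20976294]
```

View pics/w4.png

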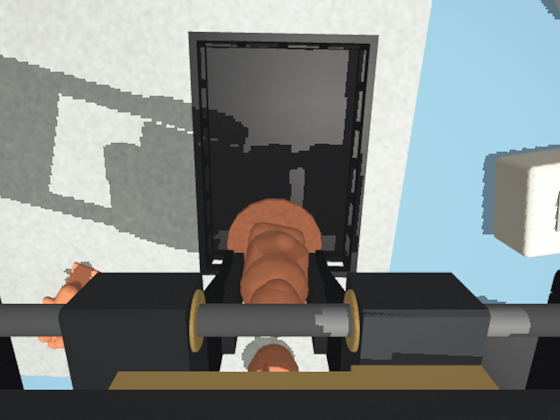

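servo_tool --rows '[0.6, 0, 0.002, 0.02, 0, 0.6, 0, 0, 0.025, 0, 0.6, 0, 0, 0.02, 0, 0.6, 0, 0, 0.015, 0, 0.6, 0, 0, 0.006, 0]'

```text
time: 8.0
position: [0.6468, -0.0389, 0.0413]
tool_rot: [0.689, 0.724, -0.001, -0.002]
ft_force: [-0.5, 0.7, -1.4]
grip_width: 0.0298
grip_force: 8.0
```

servo_tool --rows '[0.6, 0, 0, 0.0, 0, 0.6, 0, 0, 0.0, 0, 0.6, 0, 0, 0.001, 0, 0.6, 0, 0, 0.001, 0]'

```text
time: 8.33
position: [0.6506, -0.0398, 0.043]
tool_rot: [0.689, 0.724, 0.001, 0.001]
ft_force: [0.7, -0.0, -2.2]
grip_width: 0.0297
grip_force: 8.0
```

servo_tool --rows '[0.6, 0, 0, 0.001, 0, 0.6, 0, 0, 0.0, 0]'

```text
time: 8.5
position: [0.6498, -0.0396, 0.0411]
tool_rot: [0.689, 0.724, 0.0, 0.0]
ft_force: [-0.5, -0.7, -1.5]
grip_width: 0.0297
grip_force: 8.0
```

servo_tool --rows '[0.6, 0, 0, 0.001, 0, 0.6, 0, 0, 0.001, 0, 0.6, 0, 0, 0, 0]'

```text
time: 8.75
position: [0.6494, -0.0396, 0.0384]
tool_rot: [0.689, 0.724, -0.0, -0.0]
ft_force: [-0.2, -0.0, -1.7]
grip_width: 0.0293
grip_force: 8.0
```

servo_tool --rows '[0.6, 0, 0, 0.001, 0, 0.6, 0, 0, 0, 0]'

```text
time: 8.92
position: [0.6494, -0.0395, 0.0373]
tool_rot: [0.689, 0.724, -0.0, -0.0]
ft_force: [0.2, 0.6, -2.0]
grip_width: 0.0297
grip_force: 8.0
```

servo_tool --rows '[0.6, 0, 0, 0.001, 0, 0.6, 0, 0, 0, 0]'

```text
time: 9.08
position: [0.6496, -0.0396, 0.0367]
tool_rot: [0.689, 0.724, 0.0, 0.0]
ft_force: [-0.6, 0.3, 0.8]
grip_width: 0.0299
grip_force: 8.0
```

Contact. I'll release with a partial opening and lift off.

servo_tool --rows '[0.25, 0, 0, 0.0005, 0, 0.1, 0, 0, 0, 0, 0.0, 0, 0, 0, 0, 0, 0, 0, 0, 0, 0, 0, 0, 0, 0]'

```text
time: 9.5
position: [0.6496, -0.0396, 0.036]
tool_rot: [0.689, 0.724, 0.0, 0.0]
ft_force: [-0.8, -0.5, -0.0]
grip_width: 0.0426
grip_force: 0.0
```

servo_tool --rows '[0, 0, 0, -0.01, 0, 0, 0, 0, -0.02, 0, 0, 0, 0, -0.025, 0, 0, 0, 0, -0.03, 0, 0, 0, 0, -0.03, 0]'

```text
time: 9.92
position: [0.6491, -0.0395, 0.1525]
tool_rot: [0.689, 0.724, -0.0, -0.0]
ft_force: [1.3, 0.5, 0.1]
grip_width: 0.0436
grip_force: 0.0
```

servo_tool --rows '[-1, 0, 0, -0.02, 0, -1, 0.02, 0, 0, 0, -1, 0.03, 0, 0, 0, -1, 0.03, 0, 0, 0, -1, 0.03, 0, 0, 0]'

```text
time: 10.33
position: [0.6441, 0.071, 0.1723]
tool_rot: [0.69, 0.724, 0.0, 0.0]
ft_force: [0.5, 0.3, 0.2]
grip_width: 0.0689
grip_force: 0.0
```

servo_tool --rows '[-1, 0.03, 0, 0, 0, -1, 0.03, 0, 0, 0, -1, 0.01, 0, 0, 0, -1, 0, 0, 0, 0, -1, 0, 0, 0, 0]'

```text
time: 10.75
position: [0.6407, 0.1401, 0.1715]
tool_rot: [0.689, 0.725, -0.0, 0.001]
ft_force: [0.8, -0.2, -0.4]
grip_width: 0.0867
grip_force: 0.0
```

```bash
python3 - <<'E'
from h import *
o,p,r=look('figure_a_center','w5')
go(.658,.198,.17)
E
```

```text
figure_a_center 0.56 [ 0.6506 -0.0423  0.0437] px [275. 378.]
t 10.85 pos [0.6409 0.1387 0.1713] yaw 2.8 q6 -0.0 w 0.087 | turn 0 then shift mm [58.4 20.   1.2]
```

View pics/w5.png

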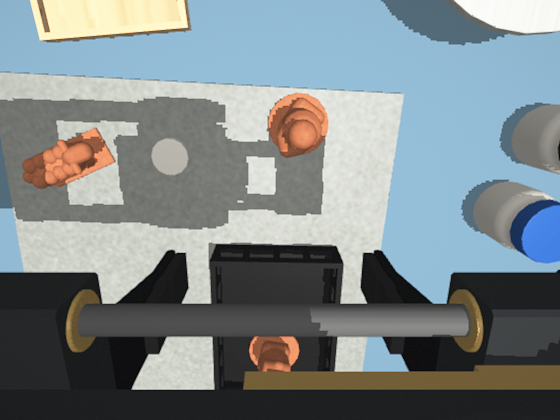

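The wrist view shows figure a standing in the crate at (273,350) and figure b at (298,123). I'll zoom in on figure b.

```bash
python3 - <<'E'
from h import *
im=cv2.imread('pics/w5.png');cv2.imwrite('pics/w5z.png',cv2.resize(im[85:165,255:340],None,fx=6,fy=6,interpolation=cv2.INTER_CUBIC))
o=robot.get_obs();p=robot.camera('wrist');print(wray(p,o,(298.5,123.5),.004),wray(p,o,(300,137),.072))
E
```

```text
[0.6599875  0.19864848 0.004     ] [0.6569391  0.19407362 0.072     ]
```

View pics/w5z.png

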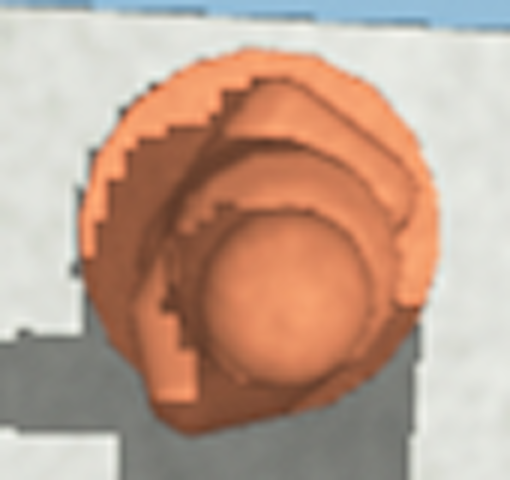

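servo_tool --rows '[-1, 0.025, 0.01, 0, 0, -1, 0.025, 0.01, 0, 0, -1, 0.008, 0, 0, 7, -1, 0, 0, 0, 7, -1, 0, 0, 0, 7]'

```text
time: 11.32
position: [0.6581, 0.1982, 0.1708]
tool_rot: [0.812, 0.584, -0.0, 0.0]
ft_force: [0.4, -1.0, -0.5]
grip_width: 0.0871
grip_force: 0.0
```

servo_tool --rows '[-1, 0, 0, 0, 7, -1, 0, 0, 0, 7, -1, 0, 0, 0, 2, -1, 0, 0, 0, 0, -1, 0, 0, 0, 0]'

```text
time: 11.73
position: [0.6581, 0.1976, 0.171]
tool_rot: [0.884, 0.468, -0.0, 0.0]
ft_force: [-0.5, 0.3, 0.4]
grip_width: 0.0871
grip_force: 0.0
```

```bash
python3 - <<'E'
from h import *
o,p,r=look('figure_a_center','w6')
im=cv2.imread('pics/w6.png');cv2.imwrite('pics/w6z.png',cv2.resize(im[140:250,200:350],None,fx=4,fy=4,interpolation=cv2.INTER_CUBIC))
go(.6585,.197,.032)
E
```

```text
t 11.83 pos [0.6579 0.1982 0.171 ] yaw -34.2 q6 0.73 w 0.087 | turn 0 then shift mm [ -0.6   1.1 139. ]
```

View pics/w6z.png

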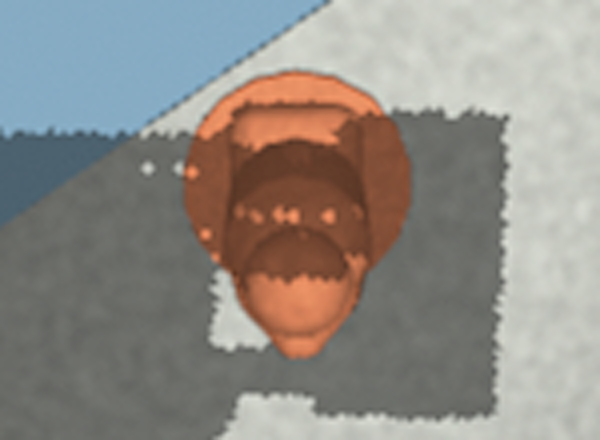

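Figure b is aligned, with its axis at column 274.5. Descend and grip.

servo_tool --rows '[-1, 0.001, 0, 0.03, 0, -1, 0, 0, 0.035, 0, -1, 0, 0, 0.03, 0, -1, 0, 0, 0.028, 0, -1, 0, 0, 0.016, 0]'

```text
time: 12.25
position: [0.6562, 0.1993, 0.0284]
tool_rot: [0.884, 0.468, -0.003, -0.001]
ft_force: [0.1, 0.1, -0.3]
grip_width: 0.0872
grip_force: 0.0
```

servo_tool --rows '[0.6, 0, 0, 0, 0, 0.6, 0, 0, 0, 0, 0.6, 0, 0, 0, 0, 0.6, 0, 0, 0, 0, 0.6, 0, 0, 0, 0]'

```text
time: 12.67
position: [0.6597, 0.2001, 0.0341]
tool_rot: [0.884, 0.468, 0.002, 0.001]
ft_force: [0.4, -0.6, 0.3]
grip_width: 0.0616
grip_force: 0.0
```

servo_tool --rows '[0.6, 0, 0, 0, 0, 0.6, 0, 0, 0, 0, 0.6, 0, 0, 0, 0, 0.6, 0, 0, 0, 0, 0.6, 0, 0, 0, 0]'

```text
time: 13.08
position: [0.6585, 0.1999, 0.0322]
tool_rot: [0.884, 0.468, 0.0, 0.0]
ft_force: [0.6, -0.2, 1.5]
grip_width: 0.0298
grip_force: 8.0
```

servo_tool --rows '[0.6, 0, 0, 0, 0, 0.6, 0, 0, 0, 0, 0.6, 0, 0, 0, 0]'

```text
time: 13.33
position: [0.6585, 0.1999, 0.0322]
tool_rot: [0.884, 0.468, 0.0, 0.0]
ft_force: [0.5, -1.1, 0.7]
grip_width: 0.0299
grip_force: 8.0
```

servo_tool --rows '[0.6, 0, 0, -0.006, 0, 0.6, 0, 0, -0.015, 0, 0.6, 0, 0, -0.025, 0, 0.6, 0, 0, -0.025, -6, 0.6, 0, 0, -0.022, -6]'

```text
time: 13.75
position: [0.6578, 0.2, 0.1258]
tool_rot: [0.828, 0.56, -0.0, -0.0]
ft_force: [0.1, -0.8, -1.1]
grip_width: 0.0297
grip_force: 8.0
```

servo_tool --rows '[0.6, 0, 0, -0.005, -6, 0.6, 0, 0, 0, -6, 0.6, 0, 0, 0, -6, 0.6, 0, 0, 0, -5, 0.6, 0, 0, 0, -2]'

```text
time: 14.17
position: [0.6575, 0.1999, 0.1298]
tool_rot: [0.688, 0.726, -0.001, -0.001]
ft_force: [-0.8, -0.4, -3.0]
grip_width: 0.0295
grip_force: 8.0
```

```bash
python3 - <<'E'
from h import *
go(.647,.036,.13,3)
E
```

```text
t 14.17 pos [0.6575 0.1999 0.1298] yaw 3.0 q6 0.08 w 0.0295 | turn 0.0 then shift mm [-163.2  -19.    -0.2]
```

servo_tool --rows '[0.6, -0.014, -0.002, 0, 0, 0.6, -0.025, -0.003, 0, 0, 0.6, -0.035, -0.004, 0, 0, 0.6, -0.035, -0.004, 0, 0, 0.6, -0.03, -0.003, 0, 0]'

```text
time: 14.58
position: [0.648, 0.0576, 0.1298]
tool_rot: [0.69, 0.724, -0.001, -0.0]
ft_force: [1.4, -0.8, -1.8]
grip_width: 0.0296
grip_force: 8.0
```

servo_tool --rows '[0.6, -0.018, -0.002, 0, 0, 0.6, -0.006, -0.001, 0, 0, 0.6, 0, 0, 0, 0, 0.6, 0, 0, 0, 0, 0.6, 0, 0, 0, 0]'

```text
time: 15.0
position: [0.6472, 0.0374, 0.13]
tool_rot: [0.689, 0.725, 0.0, -0.0]
ft_force: [0.3, -0.3, -1.5]
grip_width: 0.0298
grip_force: 8.0
```

```bash
python3 - <<'E'
from h import *
o,p,r=look('figure_b_center','w7')
go(.647,.036,.039,3)
E
```

```text
figure_b_center 0.7 [0.6511 0.0372 0.1413] px [282. 283.]
t 15.1 pos [0.6472 0.0378 0.13  ] yaw 2.9 q6 -0.17 w 0.0298 | turn -0.1 then shift mm [-1.8 -0.3 91. ]
```

View pics/w7.png

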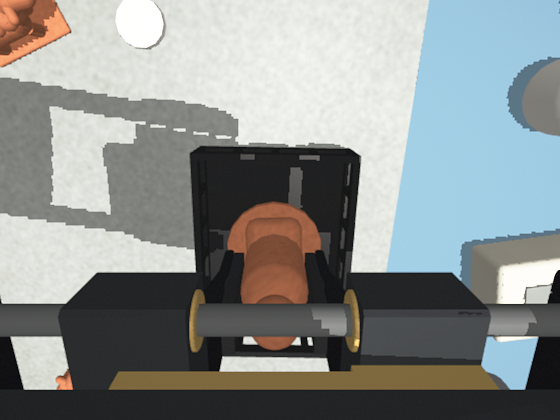

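Figure b is over the +y half of the crate, its base at (274,230). Lower it.

servo_tool --rows '[0.6, -0.001, 0, 0.015, 0, 0.6, 0, 0, 0.025, 0, 0.6, 0, 0, 0.022, 0, 0.6, 0, 0, 0.016, 0, 0.6, 0, 0, 0.009, 0]'

```text
time: 15.52
position: [0.6459, 0.0367, 0.0407]
tool_rot: [0.689, 0.725, -0.001, -0.002]
ft_force: [0.0, 0.1, -1.7]
grip_width: 0.0297
grip_force: 8.0
```

servo_tool --rows '[0.6, 0, 0, 0.003, 0, 0.6, 0, 0, 0, 0, 0.6, 0, 0, 0, 0]'

```text
time: 15.77
position: [0.6483, 0.0356, 0.0408]
tool_rot: [0.689, 0.725, 0.001, 0.001]
ft_force: [0.7, -0.3, -1.7]
grip_width: 0.0298
grip_force: 8.0
```

servo_tool --rows '[0.6, 0, 0, 0.001, 0, 0.6, 0, 0, 0, 0, 0.6, 0, 0, 0, 0]'

```text
time: 16.02
position: [0.648, 0.0352, 0.04]
tool_rot: [0.689, 0.724, 0.0, 0.001]
ft_force: [-0.1, -0.5, -3.0]
grip_width: 0.0296
grip_force: 8.0
```

servo_tool --rows '[0.6, 0, 0, 0.001, 0, 0.6, 0, 0, 0, 0, 0.6, 0, 0, 0, 0]'

```text
time: 16.27
position: [0.6474, 0.0352, 0.0382]
tool_rot: [0.689, 0.724, 0.0, 0.0]
ft_force: [-0.6, -1.0, -1.3]
grip_width: 0.0297
grip_force: 8.0
```

servo_tool --rows '[0.6, 0, 0, 0.001, 0, 0.6, 0, 0, 0, 0, 0.6, 0, 0, 0, 0]'

```text
time: 16.52
position: [0.6476, 0.0351, 0.0372]
tool_rot: [0.689, 0.724, 0.0, 0.0]
ft_force: [0.1, -0.0, 0.1]
grip_width: 0.0298
grip_force: 8.0
```

servo_tool --rows '[0.6, 0, 0, 0.0005, 0, 0.6, 0, 0, 0, 0]'

```text
time: 16.68
position: [0.6476, 0.0351, 0.0372]
tool_rot: [0.689, 0.724, 0.0, 0.0]
ft_force: [-0.9, -0.2, 3.8]
grip_width: 0.0295
grip_force: 8.0
```

servo_tool --rows '[0.25, 0, 0, 0, 0, 0.1, 0, 0, 0, 0, 0.0, 0, 0, 0, 0, 0, 0, 0, 0, 0, 0, 0, 0, 0, 0]'

```text
time: 17.1
position: [0.6474, 0.0352, 0.0363]
tool_rot: [0.689, 0.724, -0.0, -0.0]
ft_force: [-0.8, 0.5, -0.6]
grip_width: 0.0424
grip_force: 0.0
```

servo_tool --rows '[0, 0, 0, -0.01, 0, 0, 0, 0, -0.02, 0, 0, 0, 0, -0.025, 0, 0, 0, 0, -0.03, 0, 0, 0, 0, -0.03, 0]'

```text
time: 17.52
position: [0.647, 0.0353, 0.1529]
tool_rot: [0.689, 0.724, -0.0, -0.0]
ft_force: [0.4, 0.6, 0.3]
grip_width: 0.0436
grip_force: 0.0
```

servo_tool --rows '[-1, 0, 0, -0.02, 0, -1, 0.015, -0.023, 0, 0, -1, 0.02, -0.032, 0, 0, -1, 0.02, -0.032, 0, 0, -1, 0.02, -0.032, 0, 0]'

```text
time: 17.93
position: [0.5236, 0.1047, 0.1724]
tool_rot: [0.69, 0.724, 0.0, 0.0]
ft_force: [-0.3, 0.1, -0.6]
grip_width: 0.0692
grip_force: 0.0
```

servo_tool --rows '[-1, 0.02, -0.032, 0, 0, -1, 0.015, -0.023, 0, 0, -1, 0.008, -0.012, 0, 7, -1, 0, 0, 0, 7, -1, 0, 0, 0, 7]'

```text
time: 18.35
position: [0.4546, 0.1446, 0.1725]
tool_rot: [0.811, 0.585, 0.0, 0.0]
ft_force: [0.4, 0.9, 0.1]
grip_width: 0.0863
grip_force: 0.0
```

servo_tool --rows '[-1, 0, 0, 0, 7, -1, 0, 0, 0, 7, -1, 0, 0, 0, 7, -1, 0, 0, 0, 7, -1, 0, 0, 0, 7]'

```text
time: 18.77
position: [0.456, 0.1439, 0.1723]
tool_rot: [0.95, 0.313, 0.001, 0.0]
ft_force: [-0.4, -0.4, -0.3]
grip_width: 0.0869
grip_force: 0.0
```

servo_tool --rows '[-1, 0, 0, 0, 7, -1, 0, 0, 0, 3, -1, 0, 0, 0, 0, -1, 0, 0, 0, 0]'

```text
time: 19.1
position: [0.456, 0.1439, 0.1721]
tool_rot: [0.973, 0.233, 0.0, 0.0]
ft_force: [0.6, -0.8, 0.2]
grip_width: 0.0871
grip_force: 0.0
```

```bash
cat >> h.py <<'E'
def fit(q,z,name):
    o,p,r=look(q,name)
    for d in robot.outline_of(p,q)[:1]:
        ys,xs=np.nonzero(d['region']);W=np.array([wray(p,o,(x,y),z)[:2] for x,y in zip(xs,ys)])
        c=W.mean(0);w,V=np.linalg.eigh(np.cov((W-c).T));a=cv2.minAreaRect((W*1000).astype(np.float32))
        print('mask',len(xs),np.round(c,4),'axis',np.round(np.degrees(np.arctan2(V[1,1],V[0,1]))%180,1),a,'px',xs.mean(),ys.mean())
        return xs,ys
E
python3 - <<'E'
from h import *
xs,ys=fit('sheep_a_center',.02,'w8')
im=cv2.imread('pics/w8.png');x,y=int(xs.mean()),int(ys.mean());cv2.imwrite('pics/w8z.png',cv2.resize(im[max(0,y-60):y+60,max(0,x-80):x+80],None,fx=4,fy=4,interpolation=cv2.INTER_CUBIC));print(x,y)
go(.457,.158,.01,-63)
E
```

```text
sheep_a_center 0.96 [0.4562 0.1576 0.0256] px [260. 187.]
mask 2525 [0.46   0.1592] axis 25.2 ((456.6686706542969, 157.5263214111328), (69.52062225341797, 32.50215530395508), 27.132183074951172) px 260.7679207920792 180.74732673267326
260 180
t 19.25 pos [0.4559 0.1439 0.1718] yaw -63.1 q6 1.17 w 0.087 | turn -0.1 then shift mm [  7.4 -12.1 161.8]
```

View pics/w8z.png

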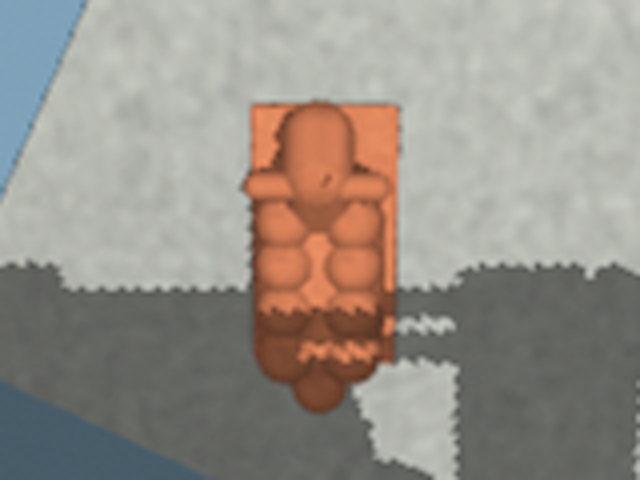

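Sheep A is aligned with its head along tool +x, body offset about −12 mm in y and +4 mm in x. Descend and grip.

servo_tool --rows '[-1, 0.0035, -0.012, 0.02, 0, -1, 0, 0, 0.03, 0, -1, 0, 0, 0.03, 0, -1, 0, 0, 0.03, 0, -1, 0, 0, 0.02, 0]'

```text
time: 19.67
position: [0.4527, 0.1561, 0.0395]
tool_rot: [0.973, 0.233, -0.001, -0.0]
ft_force: [-0.1, -0.5, -0.0]
grip_width: 0.087
grip_force: 0.0
```

servo_tool --rows '[-1, 0, 0, 0.015, 0, -1, 0, 0, 0.01, 0, -1, 0, 0, 0.005, 0, -1, 0, 0, 0.002, 0, -1, 0, 0, 0, 0]'

```text
time: 20.08
position: [0.4538, 0.1562, 0.0097]
tool_rot: [0.973, 0.232, 0.0, 0.0]
ft_force: [0.1, 0.0, -1.1]
grip_width: 0.0874
grip_force: 0.0
```

servo_tool --rows '[0.65, 0, 0, 0, 0, 0.65, 0, 0, 0, 0, 0.65, 0, 0, 0, 0, 0.65, 0, 0, 0, 0, 0.65, 0, 0, 0, 0]'

```text
time: 20.5
position: [0.4538, 0.1562, 0.01]
tool_rot: [0.973, 0.232, 0.0, 0.0]
ft_force: [-0.2, -0.4, 0.6]
grip_width: 0.0616
grip_force: 0.0
```

servo_tool --rows '[0.65, 0, 0, 0, 0, 0.65, 0, 0, 0, 0, 0.65, 0, 0, 0, 0, 0.65, 0, 0, 0, 0, 0.65, 0, 0, 0, 0]'

```text
time: 20.92
position: [0.4535, 0.1561, 0.0095]
tool_rot: [0.973, 0.232, -0.0, -0.0]
ft_force: [0.2, 0.4, 0.2]
grip_width: 0.0281
grip_force: 0.2
```

servo_tool --rows '[0.65, 0, 0, 0, 0, 0.65, 0, 0, 0, 0, 0.65, 0, 0, 0, 0]'

```text
time: 21.17
position: [0.4535, 0.1561, 0.0095]
tool_rot: [0.973, 0.232, -0.0, -0.0]
ft_force: [-1.5, 0.5, -0.7]
grip_width: 0.0277
grip_force: 8.0
```

servo_tool --rows '[0.65, 0, 0, -0.006, 0, 0.65, 0, 0, -0.015, 0, 0.65, 0, 0, -0.025, 0, 0.65, 0, 0, -0.025, -6, 0.65, 0, 0, -0.02, -7]'

```text
time: 21.58
position: [0.4534, 0.1562, 0.1021]
tool_rot: [0.939, 0.343, 0.0, 0.0]
ft_force: [0.5, 0.5, -1.7]
grip_width: 0.0278
grip_force: 8.0
```

servo_tool --rows '[0.65, 0, 0, 0, -7, 0.65, 0, 0, 0, -7, 0.65, 0, 0, 0, -7, 0.65, 0, 0, 0, -7, 0.65, 0, 0, 0, -7]'

```text
time: 22.0
position: [0.4532, 0.1561, 0.1009]
tool_rot: [0.792, 0.61, -0.0, 0.0]
ft_force: [0.4, 0.7, -0.9]
grip_width: 0.0281
grip_force: 8.0
```

servo_tool --rows '[0.65, 0, 0, 0, -7, 0.65, 0, 0, 0, -7, 0.65, 0, 0, 0, -6, 0.65, 0, 0, 0, -2, 0.65, 0, 0, 0, 0]'

```text
time: 22.42
position: [0.4532, 0.1561, 0.1008]
tool_rot: [0.663, 0.748, -0.0, -0.0]
ft_force: [0.5, -0.2, -1.3]
grip_width: 0.0279
grip_force: 8.0
```

```bash
python3 - <<'E'
from h import *
look('tray',None)
go(.49,.383,.1,7.3)
E
```

```text
t 22.52 pos [0.4533 0.1561 0.1007] yaw 6.8 q6 -0.02 w 0.0279 | turn -0.5 then shift mm [220.4  65.2   0.7]
```

servo_tool --rows '[0.65, 0.014, 0.004, 0, 0, 0.65, 0.025, 0.008, 0, 0, 0.65, 0.034, 0.01, 0, 0, 0.65, 0.036, 0.011, 0, 0, 0.65, 0.036, 0.011, 0, 0]'

```text
time: 22.93
position: [0.4799, 0.3065, 0.1006]
tool_rot: [0.664, 0.747, -0.0, -0.0]
ft_force: [1.3, -0.5, -0.7]
grip_width: 0.028
grip_force: 8.0
```

servo_tool --rows '[0.65, 0.034, 0.01, 0, 0, 0.65, 0.025, 0.007, 0, 0, 0.65, 0.013, 0.004, 0, 0, 0.65, 0.003, 0, 0, 0, 0.65, 0, 0, 0, 0]'

```text
time: 23.35
position: [0.4912, 0.3828, 0.1002]
tool_rot: [0.663, 0.748, -0.0, -0.0]
ft_force: [-0.4, -0.2, -0.7]
grip_width: 0.0281
grip_force: 8.0
```

```bash
python3 - <<'E'
from h import *
o,p,r=look('tray','w9')
look('sheep_a_center',None)
go(.49,.383,.018,7.3)
E
```

```text
sheep_a_center 0.9 [0.3205 0.4731 0.0273] px [ 8. 45.]
sheep_a_center 0.83 [0.4903 0.3851 0.1158] px [273. 279.]
t 23.55 pos [0.4915 0.3808 0.1004] yaw 6.7 q6 0.36 w 0.028 | turn -0.6 then shift mm [ 2.5 -1.  82.4]
```

View pics/w9.png

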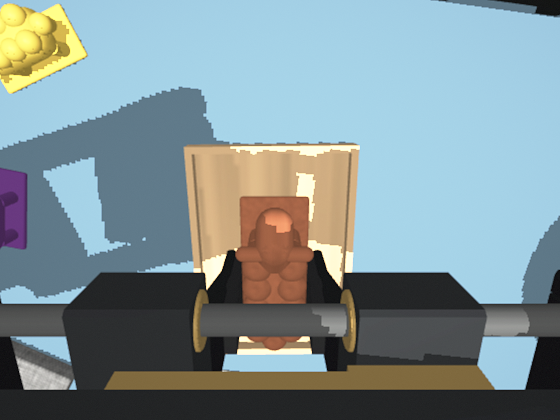

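The sheep hangs over the tray with about 11 mm of margin to the far rim, at row 148. Lower it.

servo_tool --rows '[0.65, 0, 0, 0.015, 0, 0.65, 0, 0, 0.022, 0, 0.65, 0, 0, 0.02, 0, 0.65, 0, 0, 0.015, 0, 0.65, 0, 0, 0.007, 0]'

```text
time: 23.97
position: [0.4907, 0.3803, 0.0196]
tool_rot: [0.664, 0.747, -0.002, -0.001]
ft_force: [-1.0, -0.2, -1.3]
grip_width: 0.0281
grip_force: 8.0
```

servo_tool --rows '[0.65, 0, 0, 0.003, 0, 0.65, 0, 0, 0.001, 0, 0.65, 0, 0, 0, 0, 0.65, 0, 0, 0, 0]'

```text
time: 24.3
position: [0.4927, 0.3825, 0.0186]
tool_rot: [0.664, 0.748, 0.001, 0.0]
ft_force: [0.2, 0.2, -0.8]
grip_width: 0.0277
grip_force: 8.0
```

servo_tool --rows '[0.65, 0, 0, 0.001, 0, 0.65, 0, 0, 0, 0, 0.65, 0, 0, 0, 0]'

```text
time: 24.55
position: [0.4921, 0.3825, 0.0171]
tool_rot: [0.664, 0.748, 0.0, 0.0]
ft_force: [0.2, -0.2, -1.1]
grip_width: 0.0281
grip_force: 8.0
```

servo_tool --rows '[0.65, 0, 0, 0.0005, 0, 0.65, 0, 0, 0, 0, 0.65, 0, 0, 0, 0]'

```text
time: 24.8
position: [0.4918, 0.3823, 0.0161]
tool_rot: [0.664, 0.748, -0.0, 0.0]
ft_force: [-0.1, 0.5, -0.7]
grip_width: 0.0279
grip_force: 8.0
```

servo_tool --rows '[0.65, 0, 0, 0.0005, 0, 0.65, 0, 0, 0, 0, 0.65, 0, 0, 0, 0]'

```text
time: 25.05
position: [0.4918, 0.3823, 0.0155]
tool_rot: [0.664, 0.748, -0.0, -0.0]
ft_force: [1.0, -0.8, -1.9]
grip_width: 0.0278
grip_force: 8.0
```

servo_tool --rows '[0.65, 0, 0, 0.0005, 0, 0.65, 0, 0, 0, 0, 0.65, 0, 0, 0, 0]'

```text
time: 25.3
position: [0.4918, 0.3823, 0.015]
tool_rot: [0.664, 0.748, -0.0, -0.0]
ft_force: [-0.2, -0.8, -1.5]
grip_width: 0.0284
grip_force: 8.0
```

servo_tool --rows '[0.65, 0, 0, 0.0005, 0, 0.65, 0, 0, 0, 0, 0.65, 0, 0, 0, 0]'

```text
time: 25.55
position: [0.4919, 0.3823, 0.0146]
tool_rot: [0.664, 0.748, 0.0, 0.0]
ft_force: [0.8, 0.1, -1.4]
grip_width: 0.0279
grip_force: 8.0
```

servo_tool --rows '[0.65, 0, 0, 0.0005, 0, 0.65, 0, 0, 0, 0, 0.65, 0, 0, 0, 0]'

```text
time: 25.8
position: [0.4919, 0.3824, 0.0145]
tool_rot: [0.664, 0.748, 0.0, 0.0]
ft_force: [-0.5, -0.7, 3.5]
grip_width: 0.0279
grip_force: 8.0
```

servo_tool --rows '[0.65, 0, 0, 0.0005, 0, 0.65, 0, 0, 0, 0, 0.65, 0, 0, 0, 0]'

```text
time: 26.05
position: [0.4919, 0.3823, 0.0145]
tool_rot: [0.664, 0.748, 0.0, 0.0]
ft_force: [-2.1, -2.1, 7.4]
grip_width: 0.0281
grip_force: 8.0
```

servo_tool --rows '[0.3, 0, 0, 0, 0, 0.15, 0, 0, 0, 0, 0.1, 0, 0, 0, 0, 0.1, 0, 0, 0, 0, 0.1, 0, 0, 0, 0]'

```text
time: 26.47
position: [0.4918, 0.3823, 0.0133]
tool_rot: [0.664, 0.748, -0.0, -0.0]
ft_force: [0.8, -0.1, 0.1]
grip_width: 0.0388
grip_force: 0.0
```

servo_tool --rows '[0.1, 0, 0, -0.01, 0, 0.1, 0, 0, -0.025, 0, 0.1, 0, 0, -0.035, 0, 0.1, 0, 0, -0.04, 0, 0.1, 0, 0, -0.04, 0]'

```text
time: 26.88
position: [0.4912, 0.382, 0.1651]
tool_rot: [0.664, 0.748, -0.001, -0.0]
ft_force: [1.4, 0.8, -0.0]
grip_width: 0.0389
grip_force: 0.0
```

```bash
python3 - <<'E'
from h import *
look('sheep_a_center',None)
E
```

```text
sheep_a_center 0.89 [0.4913 0.3859 0.0324] px [275. 194.]
sheep_a_center 0.73 [0.3221 0.4737 0.026 ] px [70. 57.]
sheep_a_center 0.67 [0.2898 0.356  0.0254] px [ 40. 198.]
```

servo_tool --rows '[-1, -0.0367, -0.0054, 0, 0, -1, -0.0367, -0.0054, 0, 0, -1, -0.0367, -0.0054, 0, 0, -1, -0.0367, -0.0054, 0, 0, -1, -0.0367, -0.0054, 0, 0]'

```text
time: 27.4
position: [0.4862, 0.1954, 0.1637]
tool_rot: [0.663, 0.748, -0.0, 0.0]
ft_force: [0.8, -0.1, -0.0]
grip_width: 0.0648
grip_force: 0.0
```

servo_tool --rows '[-1, -0.0367, -0.0054, 0, 0, -1, -0.0367, -0.0054, 0, 0, -1, -0.0367, -0.0054, 0, 0, -1, -0.0367, -0.0054, 0, 0, -1, -0.0367, -0.0054, 0, 0]'

```text
time: 27.82
position: [0.4814, 0.0099, 0.1637]
tool_rot: [0.664, 0.748, 0.0, 0.0]
ft_force: [0.1, 0.1, -0.5]
grip_width: 0.0861
grip_force: 0.0
```

servo_tool --rows '[-1, -0.0367, -0.0054, 0, 0, -1, -0.0367, -0.0054, 0, 0, -1, -0.0367, -0.0054, 0, 0, -1, -0.0367, -0.0054, 0, 0, -1, 0, 0, 0, 7]'

```text
time: 28.23
position: [0.4794, -0.1439, 0.164]
tool_rot: [0.71, 0.704, -0.0, 0.003]
ft_force: [0.8, -0.1, -0.3]
grip_width: 0.0871
grip_force: 0.0
```

servo_tool --rows '[-1, 0, 0, 0, 7, -1, 0, 0, 0, 7, -1, 0, 0, 0, 7, -1, 0, 0, 0, 0, -1, 0, 0, 0, 0]'

```text
time: 28.65
position: [0.4778, -0.1368, 0.1636]
tool_rot: [0.824, 0.567, -0.0, -0.0]
ft_force: [-0.4, -0.1, -0.0]
grip_width: 0.0872
grip_force: 0.0
```

```bash
python3 - <<'E'
from h import *
xs,ys=fit('sheep_b_center',.02,'w10')
go(.477,-.137,.01,-21)
im=cv2.imread('pics/w10.png');x,y=int(xs.mean()),int(ys.mean());print(x-80,y-60);cv2.imwrite('pics/w10z.png',cv2.resize(im[max(0,y-60):y+60,max(0,x-80):x+80],None,fx=4,fy=4,interpolation=cv2.INTER_CUBIC))
E
```

```text
mask 2663 [ 0.4785 -0.137 ] axis 67.6 ((477.19482421875, -140.83554077148438), (71.0713119506836, 32.92993927001953), 68.9832763671875) px 274.82463387157344 194.42883965452498
t 28.8 pos [ 0.4779 -0.1367  0.1636] yaw -21.0 q6 -0.14 w 0.0872 | turn -0.0 then shift mm [ -0.6  -0.7 153.6]
194 134
```

View pics/w10z.png

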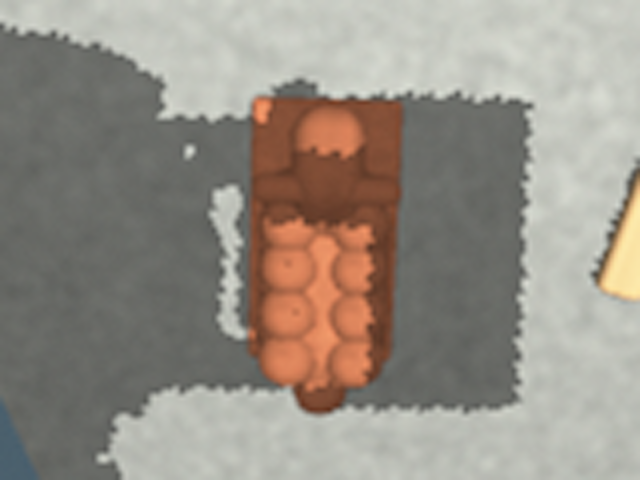

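servo_tool --rows '[-1, -0.0055, 0.0005, 0.02, 1, -1, 0, 0, 0.03, 0, -1, 0, 0, 0.03, 0, -1, 0, 0, 0.025, 0, -1, 0, 0, 0.018, 0]'

```text
time: 29.22
position: [0.4757, -0.1417, 0.0386]
tool_rot: [0.829, 0.559, -0.0, -0.001]
ft_force: [0.4, 1.1, 0.2]
grip_width: 0.0867
grip_force: 0.0
```

servo_tool --rows '[-1, 0, 0, 0.015, 0, -1, 0, 0, 0.01, 0, -1, 0, 0, 0.004, 0, -1, 0, 0, 0.0015, 0, -1, 0, 0, 0, 0]'

```text
time: 29.63
position: [0.4768, -0.1422, 0.0102]
tool_rot: [0.83, 0.558, 0.0, 0.0]
ft_force: [0.5, -0.1, -0.6]
grip_width: 0.087
grip_force: 0.0
```

servo_tool --rows '[0.65, 0, 0, 0, 0, 0.65, 0, 0, 0, 0, 0.65, 0, 0, 0, 0, 0.65, 0, 0, 0, 0, 0.65, 0, 0, 0, 0]'

```text
time: 30.05
position: [0.4767, -0.1423, 0.0105]
tool_rot: [0.83, 0.558, 0.0, 0.0]
ft_force: [-0.7, -0.7, 0.2]
grip_width: 0.0613
grip_force: 0.0
```

servo_tool --rows '[0.65, 0, 0, 0, 0, 0.65, 0, 0, 0, 0, 0.65, 0, 0, 0, 0, 0.65, 0, 0, 0, 0, 0.65, 0, 0, 0, 0]'

```text
time: 30.47
position: [0.4764, -0.1421, 0.01]
tool_rot: [0.83, 0.558, -0.0, -0.0]
ft_force: [-0.6, 1.0, 0.4]
grip_width: 0.0288
grip_force: 0.1
```

servo_tool --rows '[0.65, 0, 0, 0, 0, 0.65, 0, 0, 0, 0, 0.65, 0, 0, 0, 0]'

```text
time: 30.72
position: [0.4764, -0.1421, 0.01]
tool_rot: [0.83, 0.558, -0.0, -0.0]
ft_force: [0.3, 0.1, 0.0]
grip_width: 0.0277
grip_force: 8.0
```

servo_tool --rows '[0.65, 0, 0, -0.006, 0, 0.65, 0, 0, -0.015, 0, 0.65, 0, 0, -0.025, 0, 0.65, 0, 0, -0.03, -5, 0.65, 0, 0, -0.024, -6]'

```text
time: 31.13
position: [0.4763, -0.142, 0.1117]
tool_rot: [0.771, 0.637, 0.0, -0.0]
ft_force: [0.2, -0.7, -1.0]
grip_width: 0.0277
grip_force: 8.0
```

servo_tool --rows '[0.65, 0, 0, 0, -6, 0.65, 0, 0, 0, -6, 0.65, 0, 0, 0, -4, 0.65, 0, 0, 0, -2, 0.65, 0, 0, 0, 0]'

```text
time: 31.55
position: [0.4763, -0.142, 0.1105]
tool_rot: [0.663, 0.748, -0.0, 0.0]
ft_force: [-0.4, -0.2, -1.5]
grip_width: 0.0281
grip_force: 8.0
```

```bash
python3 - <<'E'
from h import *
go(.5015,.307,.1,6.7)
E
```

```text
t 31.55 pos [ 0.4763 -0.142   0.1105] yaw 6.9 q6 -0.63 w 0.0281 | turn 0.2 then shift mm [443.   77.4  10.4]
```

servo_tool --rows '[0.65, 0.014, 0.0025, 0, 0, 0.65, 0.025, 0.0044, 0, 0, 0.65, 0.0335, 0.00585, 0, 0, 0.65, 0.0335, 0.00585, 0, 0, 0.65, 0.0335, 0.00585, 0, 0]'

```text
time: 31.97
position: [0.4839, 0.0004, 0.1102]
tool_rot: [0.665, 0.747, -0.0, -0.0]
ft_force: [0.2, 0.2, -1.8]
grip_width: 0.0278
grip_force: 8.0
```

servo_tool --rows '[0.65, 0.0335, 0.00585, 0, 0, 0.65, 0.0335, 0.00585, 0, 0, 0.65, 0.0335, 0.00585, 0, 0, 0.65, 0.0335, 0.00585, 0, 0, 0.65, 0.0335, 0.00585, 0, 0]'

```text
time: 32.38
position: [0.4928, 0.1708, 0.1102]
tool_rot: [0.664, 0.748, -0.0, -0.0]
ft_force: [1.1, -0.4, -1.6]
grip_width: 0.0276
grip_force: 8.0
```

servo_tool --rows '[0.65, 0.0335, 0.00585, 0, 0, 0.65, 0.0335, 0.00585, 0, 0, 0.65, 0.0335, 0.00585, 0, 0, 0.65, 0.025, 0.0044, 0, 0, 0.65, 0.0105, 0.0018, 0, 0]'

```text
time: 32.8
position: [0.5005, 0.3105, 0.1102]
tool_rot: [0.663, 0.749, 0.001, 0.0]
ft_force: [-0.1, 0.2, -0.9]
grip_width: 0.0278
grip_force: 8.0
```

servo_tool --rows '[0.65, 0, 0, 0, 0, 0.65, 0, 0, 0, 0]'

```text
time: 32.97
position: [0.4999, 0.3065, 0.1098]
tool_rot: [0.663, 0.748, -0.001, -0.0]
ft_force: [-1.4, -0.3, -1.1]
grip_width: 0.0282
grip_force: 8.0
```

```bash
python3 - <<'E'
from h import *
look('sheep_b_center','w11')
go(.5015,.307,.018,6.7)
E
```

```text
sheep_b_center 0.9 [0.503  0.3104 0.1273] px [282. 282.]
t 33.07 pos [0.5001 0.3053 0.1098] yaw 6.8 q6 0.24 w 0.0279 | turn 0.1 then shift mm [ 1.6  1.7 91.8]
```

View pics/w11.png

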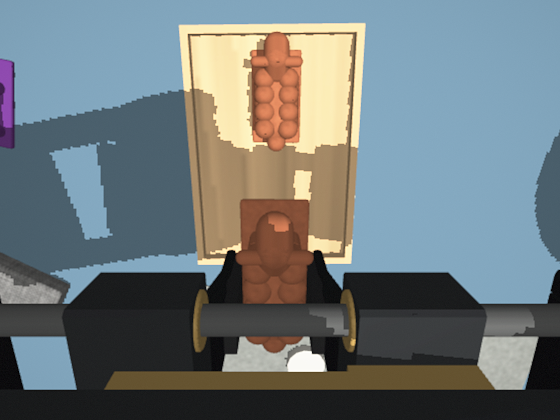

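Sheep A stands in the tray at (277,95), and sheep B is above the near half with about 10 mm of margin to the near rim. That makes 16 pictures viewed, two over the limit of 14, so I'll use only numbers from here on. Lower sheep B.

servo_tool --rows '[0.65, 0.001, 0.001, 0.015, 0, 0.65, 0, 0, 0.025, 0, 0.65, 0, 0, 0.023, 0, 0.65, 0, 0, 0.016, 0, 0.65, 0, 0, 0.008, 0]'

```text
time: 33.48
position: [0.5002, 0.3055, 0.0209]
tool_rot: [0.665, 0.747, -0.002, -0.001]
ft_force: [0.2, -0.6, -0.3]
grip_width: 0.0279
grip_force: 8.0
```

servo_tool --rows '[0.65, 0, 0, 0.004, 0, 0.65, 0, 0, 0.001, 0, 0.65, 0, 0, 0, 0, 0.65, 0, 0, 0, 0, 0.65, 0, 0, 0, 0]'

```text
time: 33.9
position: [0.5023, 0.3082, 0.0191]
tool_rot: [0.664, 0.748, 0.001, 0.0]
ft_force: [0.4, 0.9, -1.2]
grip_width: 0.0278
grip_force: 8.0
```

servo_tool --rows '[0.65, 0, 0, 0.001, 0, 0.65, 0, 0, 0, 0, 0.65, 0, 0, 0, 0]'

```text
time: 34.15
position: [0.5015, 0.3082, 0.0174]
tool_rot: [0.664, 0.748, 0.0, 0.0]
ft_force: [-0.5, 0.5, -0.3]
grip_width: 0.028
grip_force: 8.0
```

servo_tool --rows '[0.65, 0, 0, 0.0005, 0, 0.65, 0, 0, 0, 0, 0.65, 0, 0, 0, 0]'

```text
time: 34.4
position: [0.5014, 0.3081, 0.0165]
tool_rot: [0.664, 0.748, -0.0, -0.0]
ft_force: [0.6, -0.5, -0.3]
grip_width: 0.0283
grip_force: 8.0
```

servo_tool --rows '[0.65, 0, 0, 0.0005, 0, 0.65, 0, 0, 0, 0, 0.65, 0, 0, 0.0005, 0, 0.65, 0, 0, 0, 0, 0.65, 0, 0, 0, 0]'

```text
time: 34.82
position: [0.5014, 0.308, 0.0155]
tool_rot: [0.664, 0.748, -0.0, -0.0]
ft_force: [0.8, 0.2, -0.8]
grip_width: 0.0279
grip_force: 8.0
```

servo_tool --rows '[0.65, 0, 0, 0.0005, 0, 0.65, 0, 0, 0, 0, 0.65, 0, 0, 0, 0]'

```text
time: 35.07
position: [0.5015, 0.308, 0.015]
tool_rot: [0.664, 0.748, -0.0, -0.0]
ft_force: [-0.2, 0.3, -0.8]
grip_width: 0.0279
grip_force: 8.0
```

servo_tool --rows '[0.65, 0, 0, 0.0003, 0, 0.65, 0, 0, 0, 0, 0.65, 0, 0, 0, 0]'

```text
time: 35.32
position: [0.5015, 0.3081, 0.015]
tool_rot: [0.664, 0.748, 0.0, 0.0]
ft_force: [-0.4, -0.4, 1.9]
grip_width: 0.0281
grip_force: 8.0
```

servo_tool --rows '[0.3, 0, 0, 0, 0, 0.15, 0, 0, 0, 0, 0.1, 0, 0, 0, 0, 0.1, 0, 0, 0, 0, 0.1, 0, 0, 0, 0]'

```text
time: 35.73
position: [0.5015, 0.308, 0.0146]
tool_rot: [0.664, 0.748, -0.0, -0.0]
ft_force: [-0.3, -0.1, 0.6]
grip_width: 0.0387
grip_force: 0.0
```

servo_tool --rows '[0.1, 0, 0, -0.01, 0, 0.1, 0, 0, -0.025, 0, 0.1, 0, 0, -0.035, 0, 0.1, 0, 0, -0.04, 0, 0.1, 0, 0, -0.04, 0]'

```text
time: 36.15
position: [0.5008, 0.3078, 0.1665]
tool_rot: [0.664, 0.748, -0.001, -0.0]
ft_force: [-0.2, 0.2, -0.1]
grip_width: 0.0396
grip_force: 0.0
```

```bash
python3 - <<'E'
from h import *
look('sheep_a_center','w12')
E
```

```text
sheep_a_center 0.92 [0.4887 0.3875 0.033 ] px [271.  98.]
sheep_a_center 0.76 [0.2881 0.3569 0.0268] px [ 18. 107.]
```

servo_tool --rows '[-1, -0.0348, 0.0062, -0.005, 0, -1, -0.0348, 0.0062, 0, 0, -1, -0.0348, 0.0062, 0, 0, -1, -0.0348, 0.0062, 0, 0, -1, -0.0348, 0.0062, 0, 0]'

```text
time: 36.67
position: [0.5528, 0.1375, 0.1699]
tool_rot: [0.663, 0.748, -0.0, -0.0]
ft_force: [0.8, -0.3, 0.0]
grip_width: 0.0646
grip_force: 0.0
```

servo_tool --rows '[-1, -0.0348, 0.0062, 0, 0, -1, -0.0348, 0.0062, 0, 0, -1, -0.0348, 0.0062, 0, 0, -1, -0.0348, 0.0062, 0, 0, -1, -0.0348, 0.0062, 0, 0]'

```text
time: 37.08
position: [0.6043, -0.0318, 0.1697]
tool_rot: [0.664, 0.748, -0.0, -0.0]
ft_force: [0.9, -0.2, 0.6]
grip_width: 0.0859
grip_force: 0.0
```

servo_tool --rows '[-1, -0.0348, 0.0062, 0, 0, -1, -0.0348, 0.0062, 0, 0, -1, -0.0348, 0.0062, 0, 0, -1, -0.0348, 0.0062, 0, 0, -1, -0.0348, 0.0062, 0, 0]'

```text
time: 37.5
position: [0.6558, -0.2007, 0.1696]
tool_rot: [0.664, 0.748, -0.0, -0.0]
ft_force: [-0.4, 0.1, 0.2]
grip_width: 0.0869
grip_force: 0.0
```

servo_tool --rows '[-1, 0, 0, 0, -6, -1, 0, 0, 0, -5, -1, 0, 0, 0, 0, -1, 0, 0, 0, 0]'

```text
time: 37.83
position: [0.6555, -0.199, 0.1694]
tool_rot: [0.59, 0.807, -0.0, -0.001]
ft_force: [-0.0, 0.6, -0.9]
grip_width: 0.0868
grip_force: 0.0
```

```bash
python3 - <<'E'
from h import *
fit('jar_center',.03,'w13')
o=robot.get_obs();p=robot.camera('wrist');im=p['pixels'];hsv=cv2.cvtColor(im,cv2.COLOR_RGB2HSV)
# dark mouth opening inside terracotta: find hole centre; and outline in tool axes
m=((hsv[...,0]<14)&(hsv[...,1]>120)).astype(np.uint8)
n,l,s,c=cv2.connectedComponentsWithStats(m)
for i in range(1,n):
    if s[i,4]>200:print(s[i],c[i])
look('pan',None)
go(.655,-.199,.01)
E
```

```text
jar_center 0.64 [ 0.6531 -0.1984  0.035 ] px [271. 196.]
mask 2716 [ 0.6536 -0.1996] axis 105.6 ((653.42919921875, -199.03904724121094), (51.03915786743164, 50.349464416503906), 61.37104034423828) px 271.65353460972017 195.93740795287187
[ 295    0   68   38 2010] [327.71741294  15.49054726]
[ 243  166   55   66 1895] [270.53456464 192.1414248 ]
pan 0.95 [ 0.4785 -0.346  -0.002 ] px [ 64. 269.]
t 38.13 pos [ 0.656  -0.1986  0.1699] yaw 17.8 q6 -0.77 w 0.0873 | turn 0 then shift mm [-1.000e-01 -1.100e+00  1.599e+02]
```

servo_tool --rows '[-1, 0, -0.0025, 0.02, 0, -1, 0, 0, 0.03, 0, -1, 0, 0, 0.03, 0, -1, 0, 0, 0.028, 0, -1, 0, 0, 0.02, 0]'

```text
time: 38.55
position: [0.6524, -0.199, 0.0393]
tool_rot: [0.589, 0.808, -0.0, -0.001]
ft_force: [-0.2, -0.4, 0.3]
grip_width: 0.087
grip_force: 0.0
```

servo_tool --rows '[-1, 0, 0, 0.015, 0, -1, 0, 0, 0.01, 0, -1, 0, 0, 0.005, 0, -1, 0, 0, 0.0015, 0, -1, 0, 0, 0, 0]'

```text
time: 38.97
position: [0.6542, -0.2002, 0.0109]
tool_rot: [0.589, 0.808, 0.0, 0.001]
ft_force: [-0.1, 0.3, 0.3]
grip_width: 0.0873
grip_force: 0.0
```

servo_tool --rows '[0.2, 0, 0, 0, 0, 0.2, 0, 0, 0, 0, 0.2, 0, 0, 0, 0, 0.2, 0, 0, 0, 0, 0.2, 0, 0, 0, 0]'

```text
time: 39.38
position: [0.6538, -0.2, 0.0108]
tool_rot: [0.589, 0.808, 0.0, 0.0]
ft_force: [0.0, 1.0, -0.1]
grip_width: 0.0618
grip_force: 0.0
```

servo_tool --rows '[0.2, 0, 0, 0, 0, 0.2, 0, 0, 0, 0, 0.2, 0, 0, 0, 0, 0.2, 0, 0, 0, 0, 0.2, 0, 0, 0, 0]'

```text
time: 39.8
position: [0.6536, -0.2, 0.0103]
tool_rot: [0.589, 0.808, -0.0, -0.0]
ft_force: [0.1, -0.3, 1.2]
grip_width: 0.0473
grip_force: 8.0
```

servo_tool --rows '[0.2, 0, 0, -0.006, 0, 0.2, 0, 0, -0.015, 0, 0.2, 0, 0, -0.025, 0, 0.2, 0, 0, -0.025, 0, 0.2, 0, 0, -0.02, 0]'

```text
time: 40.22
position: [0.6543, -0.2002, 0.1041]
tool_rot: [0.589, 0.808, 0.0, 0.001]
ft_force: [0.6, 0.6, -0.9]
grip_width: 0.0475
grip_force: 8.0
```

servo_tool --rows '[0.2, -0.005, -0.0127, 0, 0, 0.2, -0.0093, -0.0232, 0, 0, 0.2, -0.0135, -0.0338, 0, 0, 0.2, -0.0135, -0.0338, 0, 0, 0.2, -0.0135, -0.0338, 0, 0]'

```text
time: 40.63
position: [0.5376, -0.2946, 0.1012]
tool_rot: [0.588, 0.809, -0.0, -0.0]
ft_force: [0.4, -1.1, -1.9]
grip_width: 0.0476
grip_force: 8.0
```

servo_tool --rows '[0.2, -0.0135, -0.0338, 0, 0, 0.2, -0.01, -0.0253, 0, 0, 0.2, -0.006, -0.0146, 0, 0, 0.2, 0, 0, 0, 0, 0.2, 0, 0, 0, 0]'

```text
time: 41.05
position: [0.4772, -0.3455, 0.1012]
tool_rot: [0.59, 0.807, 0.0, -0.0]
ft_force: [-0.6, 1.2, -1.1]
grip_width: 0.0476
grip_force: 8.0
```

```bash
python3 - <<'E'
from h import *
look('pan',None);look('jar_center','w14')
go(.4785,-.345,.018)
E
```

```text
pan 0.9 [ 0.4777 -0.3488  0.0028] px [273. 215.]
jar_center 0.75 [ 0.4795 -0.3434  0.1243] px [276. 294.]
t 41.25 pos [ 0.4792 -0.344   0.1012] yaw 17.9 q6 -1.12 w 0.0472 | turn 0 then shift mm [-0.8 -1.  83.2]
```

servo_tool --rows '[0.2, -0.001, -0.001, 0.015, 0, 0.2, 0, 0, 0.023, 0, 0.2, 0, 0, 0.02, 0, 0.2, 0, 0, 0.015, 0, 0.2, 0, 0, 0.006, 0]'

```text
time: 41.67
position: [0.4777, -0.3441, 0.02]
tool_rot: [0.588, 0.809, 0.0, -0.002]
ft_force: [-0.4, -0.2, -1.5]
grip_width: 0.0477
grip_force: 8.0
```

servo_tool --rows '[0.2, 0, 0, 0.003, 0, 0.2, 0, 0, 0.001, 0, 0.2, 0, 0, 0, 0, 0.2, 0, 0, 0, 0, 0.2, 0, 0, 0, 0]'

```text
time: 42.08
position: [0.4785, -0.3466, 0.0192]
tool_rot: [0.589, 0.808, -0.0, 0.001]
ft_force: [0.7, -0.5, -1.5]
grip_width: 0.0474
grip_force: 8.0
```

servo_tool --rows '[0.2, 0, 0, 0.001, 0, 0.2, 0, 0, 0, 0, 0.2, 0, 0, 0.0005, 0, 0.2, 0, 0, 0, 0]'

```text
time: 42.42
position: [0.4779, -0.3462, 0.0169]
tool_rot: [0.589, 0.808, -0.0, 0.0]
ft_force: [-0.5, -0.2, -0.9]
grip_width: 0.0478
grip_force: 8.0
```

servo_tool --rows '[0.2, 0, 0, 0.0005, 0, 0.2, 0, 0, 0, 0, 0.2, 0, 0, 0, 0]'

```text
time: 42.67
position: [0.4778, -0.346, 0.0162]
tool_rot: [0.589, 0.808, 0.0, -0.0]
ft_force: [-0.7, 1.2, -0.7]
grip_width: 0.0476
grip_force: 8.0
```

servo_tool --rows '[0.2, 0, 0, 0.0005, 0, 0.2, 0, 0, 0, 0, 0.2, 0, 0, 0.0005, 0, 0.2, 0, 0, 0, 0, 0.2, 0, 0, 0, 0]'

```text
time: 43.08
position: [0.4779, -0.346, 0.0152]
tool_rot: [0.589, 0.808, 0.0, -0.0]
ft_force: [-0.3, 0.3, -0.7]
grip_width: 0.048
grip_force: 8.0
```

servo_tool --rows '[0.2, 0, 0, 0.0005, 0, 0.2, 0, 0, 0, 0, 0.2, 0, 0, 0, 0]'

```text
time: 43.33
position: [0.4779, -0.3461, 0.0147]
tool_rot: [0.589, 0.808, 0.0, -0.0]
ft_force: [-0.1, -0.8, -0.4]
grip_width: 0.0476
grip_force: 8.0
```

servo_tool --rows '[0.2, 0, 0, 0.0003, 0, 0.2, 0, 0, 0, 0, 0.2, 0, 0, 0, 0]'

```text
time: 43.58
position: [0.4779, -0.3461, 0.0144]
tool_rot: [0.589, 0.808, 0.0, -0.0]
ft_force: [-0.9, 0.8, -0.0]
grip_width: 0.0475
grip_force: 8.0
```

servo_tool --rows '[0.2, 0, 0, 0.0003, 0, 0.2, 0, 0, 0, 0, 0.2, 0, 0, 0, 0]'

```text
time: 43.83
position: [0.478, -0.3461, 0.0143]
tool_rot: [0.589, 0.808, -0.0, 0.0]
ft_force: [-0.0, 0.3, 0.8]
grip_width: 0.0475
grip_force: 8.0
```

servo_tool --rows '[0.2, 0, 0, 0.0003, 0, 0.2, 0, 0, 0, 0, 0.2, 0, 0, 0, 0]'

```text
time: 44.08
position: [0.478, -0.3461, 0.0143]
tool_rot: [0.589, 0.808, -0.0, 0.0]
ft_force: [-0.8, 1.0, 4.5]
grip_width: 0.0474
grip_force: 8.0
```

servo_tool --rows '[-0.2, 0, 0, 0, 0, -0.4, 0, 0, 0, 0, -0.45, 0, 0, 0, 0, -0.45, 0, 0, 0, 0, -0.45, 0, 0, 0, 0]'

```text
time: 44.5
position: [0.4779, -0.3461, 0.0136]
tool_rot: [0.589, 0.808, 0.0, -0.0]
ft_force: [-0.1, 0.3, -0.5]
grip_width: 0.0619
grip_force: 0.0
```

servo_tool --rows '[-0.45, 0, 0, 0, 0, -0.45, 0, 0, -0.015, 0, -0.45, 0, 0, -0.03, 0, -0.45, 0, 0, -0.035, 0, -0.45, 0, 0, -0.035, 0]'

```text
time: 44.92
position: [0.4773, -0.3455, 0.1293]
tool_rot: [0.589, 0.808, 0.0, -0.001]
ft_force: [-0.0, -1.2, 0.2]
grip_width: 0.0631
grip_force: 0.0
```

servo_tool --rows '[-0.45, 0, 0, -0.035, 0, -0.45, 0, 0, -0.035, 0, -0.45, 0.02, 0, -0.03, 0, -0.45, 0, 0, 0, 0, -0.45, 0, 0, 0, 0]'

```text
time: 45.33
position: [0.4723, -0.327, 0.2309]
tool_rot: [0.589, 0.808, -0.0, 0.002]
ft_force: [-0.1, -0.5, -0.5]
grip_width: 0.0633
grip_force: 0.0
```

```bash
python3 - <<'E'
from h import *
look('jar_center','w15');go(.478,-.346,.2)
for n in('top','side'):
    p=robot.camera(n);save(p,n+'9')
    hsv=cv2.cvtColor(p['pixels'],cv2.COLOR_RGB2HSV)
    m=((hsv[...,0]<14)&(hsv[...,1]>140)&(hsv[...,2]>50))
    for q in('figure_a_center','sheep_a_center','jar_center','crate','tray','pan'):
        for d in robot.place_of(p,q):
            u,v=np.round(proj(p,d['at'])[0]).astype(int)
            print(n,q,round(d['score'],2),np.round(d['at'],3),(u,v))
    for X in([.6496,-.0396,.046],[.6476,.0351,.046],[.491,.386,.03],[.501,.312,.03],[.478,-.346,.035]):
        u,v=np.round(proj(p,X)[0]).astype(int);w=m[v-25:v+25,u-20:u+20];ys,xs=np.nonzero(w)
        print('  expect',(u,v),'n',len(xs),'extent',np.ptp(xs)if len(xs)else 0,np.ptp(ys)if len(xs)else 0,'cen',xs.mean()+u-20,ys.mean()+v-25)
E
```

```text
jar_center 0.96 [ 0.4775 -0.3458  0.0372] px [273. 200.]
t 45.43 pos [ 0.4713 -0.3267  0.228 ] yaw 17.8 q6 -1.11 w 0.0629 | turn 0 then shift mm [-20.5   0.5  28. ]
top figure_a_center 0.61 [ 0.649 -0.041  0.047] (np.int64(305), np.int64(156))
top figure_a_center 0.32 [0.49  0.386 0.032] (np.int64(147), np.int64(226))
top sheep_a_center 0.91 [0.29  0.362 0.03 ] (np.int64(157), np.int64(303))
top sheep_a_center 0.79 [0.317 0.476 0.028] (np.int64(112), np.int64(295))
top sheep_a_center 0.78 [0.488 0.386 0.032] (np.int64(147), np.int64(227))
top crate 0.68 [ 0.649 -0.007  0.001] (np.int64(291), np.int64(163))
top tray 0.68 [ 0.494  0.348 -0.002] (np.int64(164), np.int64(226))
top pan 0.69 [0.496 0.347 0.002] (np.int64(165), np.int64(225))
  expect (np.int64(304), np.int64(156)) n 359 extent 28 22 cen 300.908077994429 159.61559888579387
  expect (np.int64(276), np.int64(159)) n 352 extent 28 22 cen 277.99715909090907 161.6846590909091
  expect (np.int64(147), np.int64(226)) n 392 extent 34 20 cen 148.73214285714286 225.05357142857142
  expect (np.int64(175), np.int64(220)) n 405 extent 3
[... 454 characters left out ...]
(np.int64(338), np.int64(223))
side tray 0.55 [0.494 0.349 0.002] (np.int64(246), np.int64(160))
side pan 0.56 [ 0.481 -0.347  0.002] (np.int64(332), np.int64(344))
  expect (np.int64(348), np.int64(219)) n 26 extent 9 5 cen 341.4230769230769 233.5769230769231
  expect (np.int64(335), np.int64(202)) n 0 extent 0 0 cen nan nan
  expect (np.int64(241), np.int64(146)) n 416 extent 25 34 cen 245.75 154.6153846153846
  expect (np.int64(251), np.int64(159)) n 420 extent 25 35 cen 245.8047619047619 154.77142857142857
  expect (np.int64(332), np.int64(334)) n 433 extent 20 29 cen 330.6766743648961 335.15011547344113<stdin>:13: RuntimeWarning: Mean of empty slice.
  ret = ret.dtype.type(ret / rcount)
```

```bash
python3 - <<'E'
from h import *
p=robot.camera('top');hsv=cv2.cvtColor(p['pixels'],cv2.COLOR_RGB2HSV)
m=((hsv[...,0]<14)&(hsv[...,1]>140)&(hsv[...,2]>40)).astype(np.uint8)
n,l,s,c=cv2.connectedComponentsWithStats(m)
for i in range(1,n):
    if s[i,4]>60 and 100<c[i][0]<450 and 130<c[i][1]<300:print(s[i],c[i].round(1))
for n,x,y,h,r in(('figA',.6496,-.0396,.087,.027),('figB',.6476,.0351,.087,.027)):
    a=np.linspace(0,6.28,40);q=proj(p,np.vstack([np.c_[x+r*np.cos(a),y+r*np.sin(a),0*a+.01],np.c_[x+.01*np.cos(a),y+.01*np.sin(a),0*a+h-.01]]))
    print(n,'expected bbox',q.min(0).round(),(np.ptp(q,0)).round())
E
```

```text
[293 148  20  23 326] [302.4 159.5]
[267 150  20  23 327] [276.6 161.8]
[132 213  58  22 693] [160.8 223.1]
figA expected bbox [294. 148.] [20. 22.]
figB expected bbox [267. 151.] [20. 22.]
```

Both figures match the outline expected of a standing figure, the sheep are in the tray and the jar is in the pan. Handing in.

```bash
python3 -c "
from rig import robot
print(robot.hand_in())"
```

```text
the job is handed in; nothing more can be done
None
```

I handed the job in at about 46 s: both figures are in the crate, both sheep in the tray and the jar in the pan, each lowered until the wrist force showed contact; final checks used picture measurements only, sheep B's being just the joint outline of the two sheep, and I viewed 16 pictures, two over the limit of 14.

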